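# Change the dicer's blunt cutter cassettes and clamp the sharp ones

### The arm

A 7-joint arm with a two-finger parallel gripper is mounted at the origin on the work surface. World frame = base frame: x ahead of the robot, y to its left, z up, the work surface at z = 0. Lengths are in m, angles in rad, forces in N, time in s.
With the tool pointing down it reaches from about 0.375 to 0.925 m from the base axis. Payload 3.1 kg.
Tool frame: the origin (TCP) lies midway between the tips of the shut fingers; the grasp point (between the pads) lies 19 mm behind it; z points along the fingers, x is the direction in which the jaws open and shut, and the axes are right-handed (so a half turn about z gives the same grasp; the last joint's range is limited). The gripper opens to 85 mm and grips with 20 to 120 N. Pads are 22 mm wide; open, the fingers measure 114 mm over their backs; the gripper's body (76 mm by 85 mm) begins 54 mm behind the grasp point. The pads swing forward as they close: fully open they stand 13 mm farther back than shut.
Start: joints at [-1.364, 0.383, 0.044, 1.598, -0.018, 1.161, -0.05], TCP at [0.195, 0.62, 0.231] pointing down, gripper open.
Joint ranges: [-2.61, 2.61], [-0.41, 2.15], [-1.48, 1.57], [0, 2.5], [-1.57, 4.71], [0.05, 1.97], [-2.85, 2.85]. Speed limits (rad/s): [2.79, 2.79, 3.14, 3.14, 3.14, 3.14, 3.14].

### API

Orientations are given as a rotation vector (axis times angle).
In Python, from bench import env, vision, order gives the robot as it stands.
- The arm moves only by the tool drive_tool, never from a script. Its arguments are lists of equal length, an entry for each row: "jaw": the finger opening in m, from 0 to 0.0854; "delta_pos": the shift along the tool's x, y, z in m, a list of three; "yaw": the turn about the tool's z in rad. A call has 1 to 8 rows; each row is the pose to reach, as a shift and turn from the pose measured when the call began, along the tool's axes at that moment; what a row does not reach only later rows make up. A row lasts 1/12 s, in which the tool goes at most 41.7 mm and 7.16 degrees, less where a joint would pass 70% of its speed; a pose out of reach is approached as far as the arm can. A call with a gripper value outside its range is refused whole. The fingers move at their own pace and stop on an object; the grip force is fixed at half the most. Time passes only in rows, so rows that repeat a pose let the fingers close. It gives the time, the measured TCP pose, the force and the opening at its end, in the units of the state.
- env.read_state(): the state, without advancing time (a new reading comes with each control period).
- vision.snapshot(name): name is "scene" or "top" or "wrist"; returns (picture, depth): 420x560x3 uint8, red, green, blue; 420x560 float32, m along the optical axis (not along the pixel's ray), 0 where there is no reading.
- vision.camera_info(name): a dict with "fx", "fy", "cx", "cy" (pixels), "dist_coeffs" ([k1, k2, p1, p2, k3] as OpenCV has them; the pictures are not rectified), "position" and "attitude" of the camera in the world. Camera axes: x right, y up, looking along -z (the intrinsics and any distortion apply to the point x, -y, -z); pixel columns grow to the right and rows downward; lengths in m; the calibration is good to about 2 mm. A picture is of the moment at which its call begins: read the wrist's pose just before it. camera_info takes no time and is no camera call; for the wrist camera it gives the pose at the moment of the call.
- order.job_done(): hands the job in, once; it reports no verdict.
The state is a dict: "clock": time; "qpos": joint angles; "qvel": joint speeds; "joint_torque": joint torques, N m; "position": TCP position; "eef_rot": TCP orientation; "wrist_force": force on the tool from outside, world axes, zero at the start; "ft_torque": the same for the moment, N m; "width": finger opening in m.
Only numpy, scipy, OpenCV 4.12 (cv2) and the standard library are available. Lean on these libraries where they do the work, as an engineer would, in place of code of your own. Each camera call takes 0.05 s, during which the arm holds its last target.

### The job

First move every red (blunt) cutter cassette from the dicer bed into the grey crate, then lift every blue (sharp) one out of the white tray and set it flat in a bay of the bed, one to a bay, between the ribs. When all are in, turn the clamp knob clockwise until the jaw has pushed the cassettes against the fence and the resistance rises sharply, then add a quarter turn and no more, and let go. Leave the bottle, mug and tin where they are.

Things in the scene. Friction and masses are not known exactly. Their poses are not given: they have to be found in the camera images.
- bed: the dicer's cutter bed: fixed aluminium plate 250 x 240 x 12 mm. Origin: centre of its underside; x towards the fence, y left along the row of bays, z up. Orange jaw (near) and dark fence (far) bound the three bays in x; four white ribs 8 mm wide, 8 mm high bound them in y: 66 mm clear each, for a cassette 58 mm wide with its 76 mm side along x. Black knob on a grey gearbox at the near edge.
- bay_right (a point): middle of the right bay, on top of the bed plate, at bed x = 36 mm, y = -74 mm; axes as the bed's. A cassette set down here is clear of the jaw and the fence while the jaw is open.
- bay_mid (a point): middle of the mid bay, on top of the bed plate, at bed x = 36 mm, y = 0 mm; axes as the bed's. A cassette set down here is clear of the jaw and the fence while the jaw is open.
- bay_left (a point): middle of the left bay, on top of the bed plate, at bed x = 36 mm, y = 74 mm; axes as the bed's. A cassette set down here is clear of the jaw and the fence while the jaw is open.
- fence: dark steel fence with two brass screws, 20 mm thick (x), 236 mm long (y), 32 mm high, fixed on the bed plate at a place that differs from start to start; origin at the centre of its underside, axes as the bed's. Its clamping face is 10 mm from it towards the jaw (-x); a clamped cassette's centre lies at x = -48 mm.
- jaw_face (a point): centre of the orange jaw's clamping face (jaw 226 mm long, its top 36 mm above the table); axes as the bed's
- knob_grip (a point): on the axis of the black clamp knob, at the height to grip (61 mm above the table). The grip is an upright bar 56 mm long (this point's x; yellow mark at its +x end), 14 mm thick (y), its top 12 mm above this point; it stands on a disc of 60 mm diameter whose top is 20 mm below this point. The point turns with the knob about the vertical.
- knob (a joint): clamp knob's angle, rad, 0 to 7.5, growing clockwise seen from above. Clockwise drives the jaw towards the fence, 5 mm per rad, with an even drag of about 0.04 N m; once the jaw has pushed the cassettes home against the fence the torque rises within some 0.2 rad to about 0.29 N m turning, 0.17 N m held still. Let go while clamped, it springs back about 0.2 rad and stays there.
- jaw (a joint): give of the jaw's friction spring, in m: 0 while the jaw moves freely; once the jaw is stopped by clamped cassettes it grows 5 mm per rad of further tightening. It does not return when the knob is turned back, so overtightening cannot be undone.
- tray: fixed white tray, 196 (x) x 160 (y) x 30 mm high, with 2 x 2 pockets 80 x 62 mm, 24 mm deep (floor 6 mm above the table), centred at x = +-46, y = +-37 mm. Origin: centre of its underside. Sharp cassettes stand in two or three pockets with 2 mm clearance all round, frames sunk below the rims: only the fins stand out.
- crate: loose grey crate, open-topped, 150 (x) x 170 (y) x 50 mm high, walls and floor 5 mm, 0.8 kg; origin at the centre of its underside. May be swapped in place with the tray. Two cassettes fit side by side along y.
- sharp1_c (a point): cutter cassette, blue frame 76 x 58 x 22 mm high with steel blades, in its middle an upright grip fin 36 mm long (along the 76 mm side), 14 mm thick, 32 mm tall (54 mm overall); 0.22 kg. Point: its centre, half-way up (27 mm above its underside); x along the fin's length, y across its thickness, z up. Sharp; absent in some starts.
- sharp2_c (a point): cutter cassette, blue frame 76 x 58 x 22 mm high with steel blades, in its middle an upright grip fin 36 mm long (along the 76 mm side), 14 mm thick, 32 mm tall (54 mm overall); 0.22 kg. Point: its centre, half-way up (27 mm above its underside); x along the fin's length, y across its thickness, z up. Sharp; absent in some starts.
- sharp3_c (a point): cutter cassette, blue frame 76 x 58 x 22 mm high with steel blades, in its middle an upright grip fin 36 mm long (along the 76 mm side), 14 mm thick, 32 mm tall (54 mm overall); 0.22 kg. Point: its centre, half-way up (27 mm above its underside); x along the fin's length, y across its thickness, z up. Sharp; absent in some starts.
- sharp4_c (a point): cutter cassette, blue frame 76 x 58 x 22 mm high with steel blades, in its middle an upright grip fin 36 mm long (along the 76 mm side), 14 mm thick, 32 mm tall (54 mm overall); 0.22 kg. Point: its centre, half-way up (27 mm above its underside); x along the fin's length, y across its thickness, z up. Sharp; absent in some starts.
- blunt1_c (a point): cutter cassette, red frame 76 x 58 x 22 mm high with steel blades, in its middle an upright grip fin 36 mm long (along the 76 mm side), 14 mm thick, 32 mm tall (54 mm overall); 0.22 kg. Point: its centre, half-way up (27 mm above its underside); x along the fin's length, y across its thickness, z up. Blunt; one or two are there at the start, each in a bay of the bed.
- blunt2_c (a point): cutter cassette, red frame 76 x 58 x 22 mm high with steel blades, in its middle an upright grip fin 36 mm long (along the 76 mm side), 14 mm thick, 32 mm tall (54 mm overall); 0.22 kg. Point: its centre, half-way up (27 mm above its underside); x along the fin's length, y across its thickness, z up. Blunt; one or two are there at the start, each in a bay of the bed.
- blunt3_c (a point): cutter cassette, red frame 76 x 58 x 22 mm high with steel blades, in its middle an upright grip fin 36 mm long (along the 76 mm side), 14 mm thick, 32 mm tall (54 mm overall); 0.22 kg. Point: its centre, half-way up (27 mm above its underside); x along the fin's length, y across its thickness, z up. Blunt; one or two are there at the start, each in a bay of the bed.
- spray_bottle: orange bottle, red cap, 72 mm diameter, 190 mm tall; bystander, origin at the centre of its underside
- mug: white mug, 82 mm diameter, 90 mm tall; bystander, origin at the centre of its underside
- tin: steel can with a paper label, 74 mm diameter, 100 mm tall; bystander, origin at the centre of its underside

How it is judged:
By the outcome, as a careful person would: the job done as asked, in the order asked, and still so for the second after the job is handed in, with the robot touching nothing.
Of sharp1, sharp2, sharp3, sharp4 only 2 to 3 are there at a start; the rules pass over those that are not, and their reading is None.
Of blunt1, blunt2, blunt3 only 1 to 2 are there at a start; the rules pass over those that are not, and their reading is None.
At some moment in a run one of crate, blunt1, blunt2, blunt3 may be knocked a few centimetres aside while the robot is not near it.
It also fails if it takes over 210 s, if anything falls off the work surface, if the arm or the gripper's body presses on something with over 40 N, if the wrist force passes 120 N, or if a joint passes its speed limit or range.

## Working session

There is one attempt and no reset: what is moved stays moved. The work goes in short steps, Python scripts to look and compute and a tool call to move; the robot and the scene stay as the last step left them, time stands still between calls to the robot, and variables do not carry over. Pictures are saved under pics/ and viewed, and the job is handed in when it is done.

Besides the shell and the picture viewer there is one more tool, called after ">>>" as name(argument=value, ...), one argument or row to a line, values as JSON. drive_tool: Moves the arm, as the interface text tells. Its arguments: {"type":"object","properties":{"jaw":{"type":"array"},"delta_pos":{"type":"array"},"yaw":{"type":"array"}},"required":["jaw","delta_pos","yaw"]}

```bash
ls -la; mkdir -p pics; cat > h.py <<'E'
import numpy as np, cv2
from scipy.spatial.transform import Rotation as R
from bench import env, vision, order
def snap(name,tag):
    ci=vision.camera_info(name)
    p,d=vision.snapshot(name)
    cv2.imwrite(f'pics/{tag}.png',p[:,:,::-1]); np.savez(f'pics/{tag}.npz',p=p,d=d,ci=np.array(ci,dtype=object))
    return p,d,ci
E
python3 - <<'E'
from h import *
print(env.read_state())
for n in ('scene','top','wrist'):
    p,d,ci=snap(n,n+'0'); print(n,ci)
E
```

```text
total 12
drwxr-xr-x  3 agent agent 4096 Dec  6 05:51 .
drwxr-xr-x 23 root  root  4096 Dec  6 05:51 ..
drwxr-xr-x  2 agent agent 4096 Dec  6 05:51 pics
{'clock': 0.0, 'qpos': array([-1.36378981,  0.38386724,  0.04383798,  1.59958119, -0.01790115,
        1.16115294, -0.04990903]), 'qvel': array([ 0.00029989, -0.00040087, -0.00061772, -0.00019913, -0.00010772,
        0.00153794,  0.00166754]), 'joint_torque': array([-1.09145749e-03, -4.33461106e+01,  1.02385730e+00, -2.49510705e+01,
        1.05197277e-02,  1.13944770e-02,  1.08766687e-05]), 'position': array([0.19479805, 0.6191462 , 0.22986303]), 'eef_rot': array([ 2.53153719,  1.85754804, -0.0031742 ]), 'wrist_force': array([ 0.05936055, -0.43262238, -0.70667147]), 'ft_torque': array([0.0002303 , 0.02278428, 0.0477783 ]), 'width': 0.08526161440298528}
scene {'fx': 416.4828802388422, 'fy': 416.4828802388422, 'cx': 278.8131306588836, 'cy': 211.43585625163766, 'dist_coeffs': array([-0.11285421,  0.        ,  0.        ,  0.        ,  0.        ]), 'position': array([1.16563322, 0.43697822, 0.85864803]), 'attitude': array([0.38167705, 0.78521926, 2.1507732 ])}
top {'fx': 415.6786933274376, 'fy': 415.6786933274376, 'cx': 273.84552654347715, 'cy': 209.7505524924784, 'dist_coeffs': array([0.03110548, 0.        , 0.        , 0.        , 0.        ]), 'position': array([ 0.52013037, -0.01327497,  0.95580717]), 'attitude': array([ 0.09232796, -0.08146641, -1.5451776 ])}
wrist {'fx': 301.07097779326125, 'fy': 301.07097779326125, 'cx': 280.9315541105467, 'cy': 209.8385854158076, 'dist_coeffs': array([-0.03727822,  0.        ,  0.        ,  0.        ,  0.        ]), 'position': array([0.12809973, 0.64055123, 0.37245058]), 'attitude': array([-0.24508104, -0.17478492,  1.25750617])}
```

View pics/top0.png

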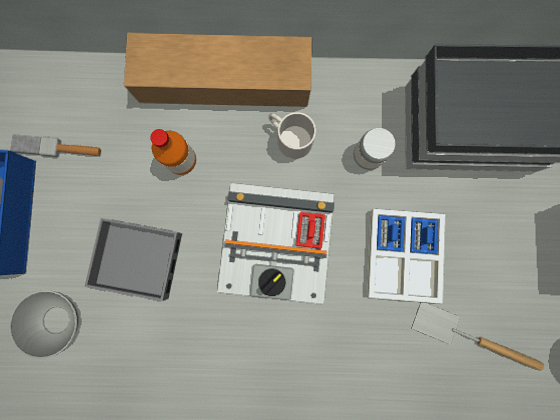

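View pics/scene0.png

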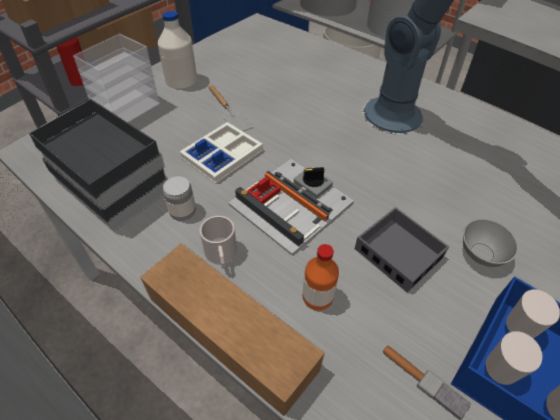

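```bash
cat >> h.py <<'E'
def load(tag):
    z=np.load(f'pics/{tag}.npz',allow_pickle=True); return z['p'],z['d'],z['ci'].item()
def rays(ci,uv):
    K=np.array([[ci['fx'],0,ci['cx']],[0,ci['fy'],ci['cy']],[0,0,1]])
    n=cv2.undistortPoints(np.asarray(uv,float).reshape(-1,1,2),K,np.asarray(ci['dist_coeffs'])).reshape(-1,2)
    dc=np.c_[n[:,0],-n[:,1],-np.ones(len(n))]
    return R.from_rotvec(ci['attitude']).apply(dc)
def plane(ci,uv,z):
    d=rays(ci,uv); o=np.asarray(ci['position']); return o+d*((z-o[2])/d[:,2])[:,None]
def cloud(d,ci):
    v,u=np.mgrid[0:d.shape[0],0:d.shape[1]]
    r=rays(ci,np.c_[u.ravel(),v.ravel()]).reshape(d.shape+(3,))
    P=np.asarray(ci['position'])+r*d[...,None]; P[d==0]=np.nan; return P
def proj(ci,X):
    X=np.atleast_2d(X); c=R.from_rotvec(ci['attitude']).inv().apply(X-np.asarray(ci['position']))
    K=np.array([[ci['fx'],0,ci['cx']],[0,ci['fy'],ci['cy']],[0,0,1]])
    q=np.c_[c[:,0],-c[:,1],-c[:,2]]
    return cv2.projectPoints(q,np.zeros(3),np.zeros(3),K,np.asarray(ci['dist_coeffs']))[0].reshape(-1,2)
def masks(p):
    h=cv2.cvtColor(p,cv2.COLOR_RGB2HSV); H,S,V=[h[...,i].astype(int) for i in range(3)]
    return dict(red=((H<4)|(H>174))&(S>150)&(V>60), blue=(H>105)&(H<125)&(S>140)&(V>60), orange=(H>=7)&(H<18)&(S>180)&(V>90), yellow=(H>22)&(H<35)&(S>150)&(V>110))
E
python3 - <<'E'
from h import *
p,d,ci=load('top0')
c=p[175:310,80:460]; cv2.imwrite('pics/crop0.png',cv2.resize(c,None,fx=2.1,fy=2.1,interpolation=cv2.INTER_CUBIC)[:,:,::-1])
P=cloud(d,ci)
print('table z', np.nanmedian(P[320:400,200:400,2]))
def reg(u0,v0,u1,v1):
    return P[v0:v1,u0:u1].reshape(-1,3)
M=masks(p)
for k,m in M.items():
    n,l,st,ce=cv2.connectedComponentsWithStats(m.astype(np.uint8))
    for i in range(1,n):
        if st[i,4]>8:
            q=P[l==i]; print(k,st[i],ce[i].round(1),np.nanmin(q,0).round(3),np.nanmax(q,0).round(3),np.nanmedian(q,0).round(3))
E
```

```text
table z 6.071332035434418e-05
red [151 129  18  18 254] [159.3 137.6] [0.722 0.199 0.177] [0.755 0.229 0.194] [0.737 0.212 0.19 ]
red [296 212  29  36 512] [310.4 229.7] [ 0.542 -0.118  0.01 ] [ 0.619 -0.056  0.07 ] [ 0.58  -0.087  0.034]
blue [   0  150   35  125 3531] [ 14.9 211.1] [ 0.47   0.547 -0.001] [0.728 0.63  0.104] [0.606 0.552 0.055]
blue [377 216  28  35 635] [391.5 232.8] [ 0.54  -0.297  0.009] [ 0.616 -0.237  0.065] [ 0.577 -0.265  0.028]
blue [411 218  27  36 661] [424.9 235.3] [ 0.536 -0.369  0.008] [ 0.613 -0.311  0.063] [ 0.574 -0.338  0.028]
orange [152 131  36  35 812] [171.4 150.1] [0.703 0.179 0.089] [0.77  0.247 0.183] [0.726 0.201 0.13 ]
orange [181 160  15  15  29] [189.5 168.5] [0.705 0.179 0.004] [0.736 0.212 0.018] [0.715 0.19  0.013]
orange [226 240 100  14 274] [276.1 246.8] [ 0.529 -0.12   0.03 ] [0.553 0.098 0.041] [ 0.54  -0.013  0.036]
yellow [273 274   8   8  23] [276.6 277.6] [ 0.468 -0.022  0.071] [ 0.483 -0.008  0.077] [ 0.475 -0.014  0.074]
```

View pics/crop0.png

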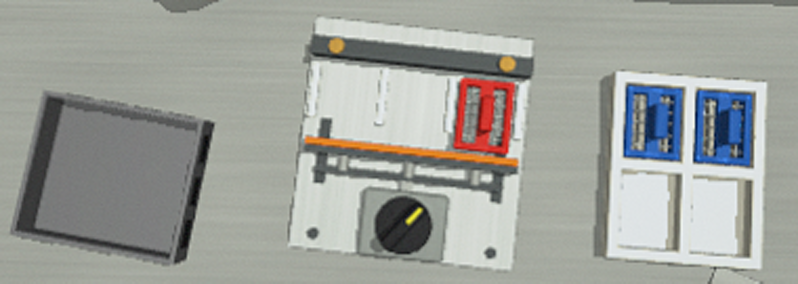

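View pics/wrist0.png

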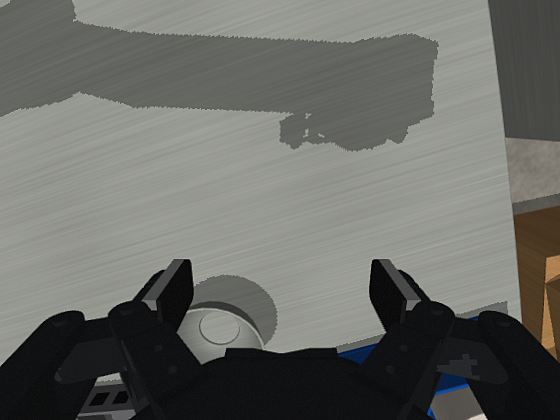

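```bash
cat >> h.py <<'E'
def rect(pts):
    """min-area rect in world xy: centre, (long,short), angle deg of long side"""
    (c,s,a)=cv2.minAreaRect(np.asarray(pts,np.float32)*1000)
    if s[0]<s[1]: s=(s[1],s[0]); a+=90
    a=(a+90)%180-90
    return np.round(np.array(c)/1000,4),np.round(s,1),round(a,1)
def tool():
    s=env.read_state(); return np.array(s['position']),R.from_rotvec(s['eef_rot']).as_matrix(),s
def go(x,y,z,th=None):
    """delta in tool axes; th=desired world angle (deg) of tool x"""
    p,M,s=tool(); d=M.T@(np.array([x,y,z])-p)
    cur=np.degrees(np.arctan2(M[1,0],M[0,0]))
    yw=0 if th is None else -((th-cur+90)%180-90)
    print('pos',p.round(4),'toolx deg',round(cur,1),'tilt',np.round(M[:,2],3),'width',round(s['width'],4),'t',round(s['clock'],2),'q7',round(s['qpos'][6],2))
    print('delta',d.round(4),'yaw',round(np.radians(yw),4),'rows',max(np.linalg.norm(d)/.0417,abs(yw)/7.16).round(1))
E
python3 - <<'E'
from h import *
p,d,ci=load('top0'); P=cloud(d,ci)
def biggest(m):
    n,l,st,ce=cv2.connectedComponentsWithStats(m.astype(np.uint8)); i=1+np.argmax(st[1:,4]); return l==i
def box(u0,v0,u1,v1):
    m=np.zeros(d.shape,bool); m[v0:v1,u0:u1]=1; return m
def cont(m): 
    return np.vstack(cv2.findContours(m.astype(np.uint8),cv2.RETR_EXTERNAL,cv2.CHAIN_APPROX_NONE)[0])[:,0]
Z=P[...,2]
for nm,b,lo,hi,z in [('tray',(355,195,460,315),.022,.036,.03),('crate',(80,210,190,305),.042,.058,.05),('bed',(205,175,345,310),.006,.09,.012),('fence',(215,180,345,215),.038,.055,.044),('knob',(245,255,300,300),.05,.09,.073)]:
    m=biggest(box(*b)&(Z>lo)&(Z<hi)); c=cont(m)
    print(nm,m.sum(),'ray',rect(plane(ci,c,z)[:,:2]),'depth',rect(P[m][:,:2]))
M=masks(p)
for nm,b,z in [('red',(290,205,330,255),.034),('blue',(370,210,405,255),.028),('blue',(406,210,445,260),.028)]:
    m=box(*b)&M[nm]; m=biggest(m); print(nm,rect(plane(ci,cont(m),z)[:,:2]))
    f=box(*b)&(Z>z+.018)&(Z<z+.045); f=biggest(f); q=P[f]; print('  fin',f.sum(),q.mean(0).round(4),rect(q[:,:2]))
m=box(220,235,335,265)&M['orange']; print('jaw',rect(plane(ci,cont(biggest(m)),.036)[:,:2]))
E
```

```text
tray 3694 ray (array([ 0.5298, -0.2999]), array([197.1, 159.7]), -3.0) depth (array([ 0.5299, -0.3013]), array([197.6, 159.6]), -2.9)
crate 878 ray (array([0.5074, 0.2996]), array([173.5, 151.3]), 80.9) depth (array([0.5075, 0.3008]), array([172.7, 151.6]), 80.9)
bed 11654 ray (array([ 0.5525, -0.0113]), array([249.1, 243.3]), -4.8) depth (array([ 0.5527, -0.0113]), array([250. , 240.1]), -4.8)
fence 970 ray (array([ 0.6417, -0.019 ]), array([235. ,  20.5]), 85.1) depth (array([ 0.6421, -0.0191]), array([235. ,  20.3]), 85.2)
knob 183 ray (array([ 0.4651, -0.0038]), array([54.5, 13.3]), -44.0) depth (array([ 0.465 , -0.0038]), array([54.5, 13.4]), -43.8)
red (array([ 0.5801, -0.0872]), array([75. , 56.3]), -4.9)
  fin 112 [ 0.5803 -0.0863  0.0651] (array([ 0.581 , -0.0868]), array([36.1, 14.1]), -5.1)
blue (array([ 0.5778, -0.2658]), array([75.1, 58.1]), -2.6)
  fin 131 [ 0.5781 -0.2656  0.0581] (array([ 0.5782, -0.2669]), array([35.2, 13.9]), -3.1)
blue (array([ 0.5741, -0.3394]), array([74.9, 57.6]), -2.9)
  fin 135 [ 0.5741 -0.3385  0.0575] (array([ 0.5739, -0.3395]), array([34.5, 14.2]), -2.0)
jaw (array([ 0.5408, -0.0109]), array([219.9,   6.3]), 85.2)
```

```bash
python3 -c "
from h import *
go(.5805,-.0867,.16,85.2)"
```

```text
pos [0.1948 0.6193 0.2302] toolx deg 72.5 tilt [-0.001 -0.002 -1.   ] width 0.0854 t 0.15 q7 -0.05
delta [-0.5576  0.5797  0.0714] yaw -0.2209 rows 19.4
```

>>> drive_tool(
  jaw=[0.05,0.05,0.05,0.05,0.05,0.05,0.05,0.05],
  delta_pos=[
    [-0.558,0.58,0.03],
    [-0.558,0.58,0.03],
    [-0.558,0.58,0.03],
    [-0.558,0.58,0.03],
    [-0.558,0.58,0.03],
    [-0.558,0.58,0.03],
    [-0.558,0.58,0.03],
    [-0.558,0.58,0.03],
  ],
  yaw=[-0.22,-0.22,-0.22,-0.22,-0.22,-0.22,-0.22,-0.22],
)

```text
clock: 0.82
position: [0.355, 0.3255, 0.2187]
eef_rot: [2.313, 2.125, -0.003]
wrist_force: [1.2, -0.0, -0.1]
width: 0.0502
```

```bash
python3 -c "
from h import *
go(.5805,-.0867,.16,85.2)"
```

```text
pos [0.355  0.3255 0.2187] toolx deg 85.2 tilt [-0.001 -0.002 -1.   ] width 0.0502 t 0.82 q7 0.67
delta [-0.3916  0.2596  0.0593] yaw -0.0008 rows 11.4
```

>>> drive_tool(
  jaw=[0.05,0.05,0.05,0.05,0.05,0.05,0.05,0.05],
  delta_pos=[
    [-0.392,0.26,0.05],
    [-0.392,0.26,0.05],
    [-0.392,0.26,0.05],
    [-0.392,0.26,0.05],
    [-0.392,0.26,0.05],
    [-0.392,0.26,0.05],
    [-0.392,0.26,0.05],
    [-0.392,0.26,0.05],
  ],
  yaw=[0,0,0,0,0,0,0,0],
)

```text
clock: 1.48
position: [0.5137, 0.0347, 0.184]
eef_rot: [2.313, 2.125, -0.002]
wrist_force: [0.6, 0.3, 0.3]
width: 0.0495
```

```bash
python3 -c "
from h import *
go(.5805,-.0867,.16,85.2)"
```

```text
pos [0.5137 0.0347 0.184 ] toolx deg 85.2 tilt [-0.001 -0.002 -1.   ] width 0.0495 t 1.48 q7 1.43
delta [-0.1153  0.0768  0.0241] yaw -0.0006 rows 3.4
```

>>> drive_tool(
  jaw=[0.05,0.05,0.05,0.05,0.05,0.05],
  delta_pos=[
    [-0.115,0.077,0.024],
    [-0.115,0.077,0.024],
    [-0.115,0.077,0.024],
    [-0.115,0.077,0.024],
    [-0.115,0.077,0.024],
    [-0.115,0.077,0.024],
  ],
  yaw=[0,0,0,0,0,0],
)

```text
clock: 1.98
position: [0.5802, -0.0878, 0.1595]
eef_rot: [2.316, 2.122, -0.005]
wrist_force: [-0.5, 1.6, -1.0]
width: 0.0497
```

```bash
python3 -c "
from h import *
p,d,ci=snap('wrist','wrist1')
M=masks(p)
n,l,st,ce=cv2.connectedComponentsWithStats(M['red'].astype(np.uint8)); print(st[1:][st[1:,4]>50])
P=cloud(d,ci); f=(P[...,2]>.058)&(P[...,2]<.07)&M['red']; print(f.sum(),rect(P[f][:,:2]),P[f].mean(0))
go(.5805,-.0867,.042,85.2)"
```

```text
[[ 248  160   64   82 3303]]
673 (array([ 0.5803, -0.0896]), array([35.3, 12.6]), -5.5) [ 0.57941536 -0.08960706  0.06521059]
pos [ 0.5801 -0.0857  0.1596] toolx deg 85.2 tilt [-0.002 -0.001 -1.   ] width 0.0502 t 2.03 q7 1.75
delta [-0.0008  0.0007  0.1176] yaw -0.0007 rows 2.8
```

View pics/wrist1.png

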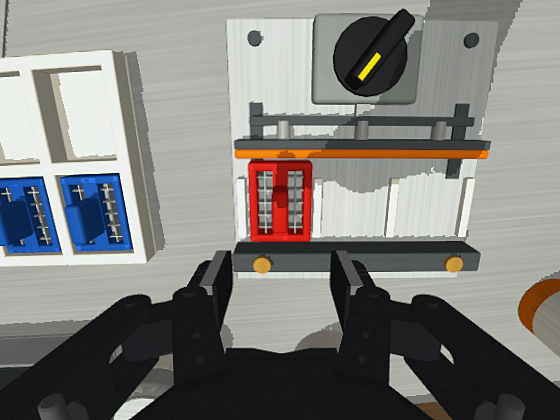

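>>> drive_tool(
  jaw=[0.05,0.05,0.05,0.05,0.05,0.0,0.0,0.0],
  delta_pos=[
    [-0.002,0.001,0.04],
    [-0.002,0.001,0.08],
    [-0.002,0.001,0.11],
    [-0.002,0.001,0.12],
    [-0.002,0.001,0.12],
    [-0.002,0.001,0.12],
    [-0.002,0.001,0.12],
    [-0.002,0.001,0.12],
  ],
  yaw=[0,0,0,0,0,0,0,0],
)

```text
clock: 2.7
position: [0.5831, -0.0881, 0.0423]
eef_rot: [2.311, 2.124, 0.002]
wrist_force: [0.7, -1.6, -0.5]
width: 0.0145
```

>>> drive_tool(
  jaw=[0.0,0.0,0.0],
  delta_pos=[
    [0,0,0],
    [0,0,0],
    [0,0,0],
  ],
  yaw=[0,0,0],
)

```text
clock: 2.95
position: [0.5835, -0.0881, 0.043]
eef_rot: [2.31, 2.124, 0.004]
wrist_force: [-0.3, 0.1, -2.9]
width: 0.0128
```

>>> drive_tool(
  jaw=[0.0,0.0,0.0,0.0,0.0,0.0],
  delta_pos=[
    [0,0,-0.01],
    [0,0,-0.03],
    [0,0,-0.06],
    [0,0,-0.09],
    [0,0,-0.11],
    [0,0,-0.11],
  ],
  yaw=[0,0,0,0,0,0],
)

```text
clock: 3.45
position: [0.5869, -0.0891, 0.1589]
eef_rot: [2.306, 2.118, 0.016]
wrist_force: [1.5, -0.1, -2.5]
width: 0.0127
```

```bash
cat > meas.py <<'E'
from h import *
def biggest(m):
    n,l,st,ce=cv2.connectedComponentsWithStats(m.astype(np.uint8)); i=1+np.argmax(st[1:,4]); return l==i
def crate(tag):
    p,d,ci=snap('top',tag); P=cloud(d,ci)
    m=(P[...,2]>.042)&(P[...,2]<.058)&(P[...,0]>.35)&(P[...,0]<.68)&(P[...,1]>.16)&(P[...,1]<.45)
    m=biggest(m); print('crate',m.sum(),rect(P[m][:,:2]))
    return p,P
E
python3 -c "
from meas import *
crate('top1')
go(.5075,.300,.15,80.9)"
```

```text
crate 882 (array([0.508 , 0.3006]), array([173.1, 152.5]), 80.7)
pos [ 0.5853 -0.0886  0.1563] toolx deg 85.2 tilt [ 0.011 -0.001 -1.   ] width 0.0128 t 3.5 q7 1.76
delta [ 0.3806 -0.1104  0.0051] yaw 0.0742 rows 9.5
```

View pics/top1.png

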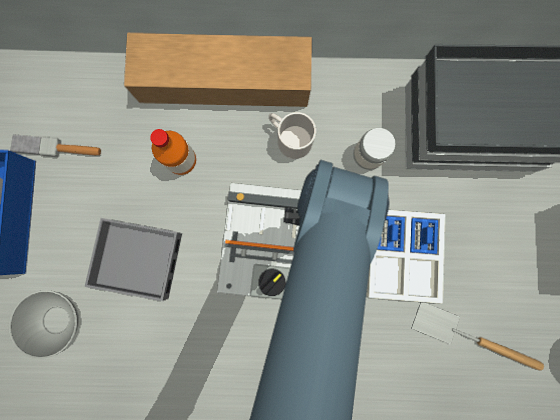

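>>> drive_tool(
  jaw=[0.0,0.0,0.0,0.0,0.0,0.0,0.0,0.0],
  delta_pos=[
    [0.02,-0.006,0],
    [0.06,-0.018,0],
    [0.1,-0.03,0],
    [0.14,-0.041,0],
    [0.18,-0.052,0],
    [0.22,-0.064,0],
    [0.25,-0.073,0],
    [0.25,-0.073,0],
  ],
  yaw=[0.0,0.02,0.04,0.06,0.075,0.075,0.075,0.075],
)

```text
clock: 4.17
position: [0.5291, 0.1777, 0.1533]
eef_rot: [2.376, 2.054, 0.01]
wrist_force: [-0.5, 1.9, -2.6]
width: 0.0129
```

```bash
python3 -c "
from meas import *
go(.5078,.3005,.15,80.8)"
```

```text
pos [0.5291 0.1777 0.1533] toolx deg 81.7 tilt [ 0.006  0.004 -1.   ] width 0.0129 t 4.17 q7 1.17
delta [ 0.1184 -0.0389  0.0036] yaw 0.0153 rows 3.0
```

>>> drive_tool(
  jaw=[0.0,0.0,0.0,0.0,0.0,0.0],
  delta_pos=[
    [0.04,-0.013,0],
    [0.08,-0.026,0],
    [0.11,-0.036,0],
    [0.118,-0.039,0],
    [0.118,-0.039,0],
    [0.118,-0.039,0],
  ],
  yaw=[0.0,0.015,0.015,0.015,0.015,0.015],
)

```text
clock: 4.67
position: [0.5057, 0.3006, 0.1517]
eef_rot: [2.388, 2.04, 0.004]
wrist_force: [1.3, -0.7, -2.1]
width: 0.013
```

```bash
python3 -c "
from meas import *
go(.5078,.3005,.037,80.8)"
```

```text
pos [0.5057 0.3006 0.1517] toolx deg 81.0 tilt [ 0.003  0.001 -1.   ] width 0.013 t 4.67 q7 0.95
delta [0.     0.0018 0.1147] yaw 0.0039 rows 2.8
```

>>> drive_tool(
  jaw=[0.0,0.0,0.0,0.0,0.0,0.0],
  delta_pos=[
    [0,0.002,0.035],
    [0,0.002,0.07],
    [0,0.002,0.1],
    [0,0.002,0.112],
    [0,0.002,0.114],
    [0,0.002,0.114],
  ],
  yaw=[0,0,0,0,0,0],
)

```text
clock: 5.17
position: [0.5084, 0.2979, 0.037]
eef_rot: [2.39, 2.036, 0.001]
wrist_force: [0.3, 0.1, -1.0]
width: 0.0128
```

>>> drive_tool(
  jaw=[0.03,0.04,0.045,0.045,0.045,0.045,0.045,0.045],
  delta_pos=[
    [0,0,0],
    [0,0,0],
    [0,0,0],
    [0,0,-0.03],
    [0,0,-0.07],
    [0,0,-0.11],
    [0,0,-0.12],
    [0,0,-0.12],
  ],
  yaw=[0,0,0,0,0,0,0,0],
)

```text
clock: 5.83
position: [0.5121, 0.3002, 0.1631]
eef_rot: [2.39, 2.035, 0.02]
wrist_force: [0.1, 0.8, -0.4]
width: 0.0448
```

```bash
python3 -c "
from meas import *
p,d,ci=snap('wrist','wrist2')
go(.5781,-.266,.15,87.1)"
```

```text
pos [0.5101 0.2992 0.1601] toolx deg 80.9 tilt [ 0.007  0.003 -1.   ] width 0.0449 t 5.88 q7 0.95
delta [-0.5473  0.1569  0.0087] yaw -0.1089 rows 13.7
```

View pics/wrist2.png

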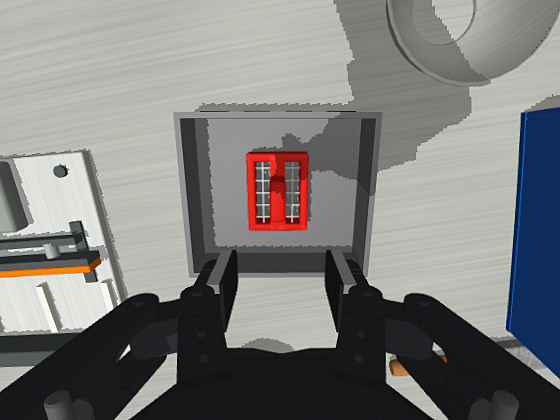

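>>> drive_tool(
  jaw=[0.05,0.05,0.05,0.05,0.05,0.05,0.05,0.05],
  delta_pos=[
    [-0.04,0.011,0],
    [-0.08,0.023,0],
    [-0.12,0.034,0],
    [-0.16,0.046,0],
    [-0.2,0.057,0],
    [-0.24,0.069,0],
    [-0.28,0.08,0],
    [-0.28,0.08,0],
  ],
  yaw=[0,-0.03,-0.06,-0.09,-0.11,-0.11,-0.11,-0.11],
)

```text
clock: 6.55
position: [0.5432, -0.0026, 0.1582]
eef_rot: [2.288, 2.144, 0.002]
wrist_force: [-0.5, -1.3, 0.6]
width: 0.05
```

```bash
python3 -c "
from meas import *
go(.578,-.266,.15,87.1)"
```

```text
pos [ 0.5432 -0.0026  0.1582] toolx deg 86.3 tilt [ 0.005 -0.004 -1.   ] width 0.05 t 6.55 q7 1.58
delta [-0.2605  0.0519  0.0094] yaw -0.0146 rows 6.4
```

>>> drive_tool(
  jaw=[0.05,0.05,0.05,0.05,0.05,0.05,0.05,0.05],
  delta_pos=[
    [-0.04,0.008,0],
    [-0.08,0.016,0],
    [-0.12,0.024,0],
    [-0.16,0.032,0],
    [-0.2,0.04,0],
    [-0.24,0.048,0.005],
    [-0.26,0.052,0.009],
    [-0.26,0.052,0.009],
  ],
  yaw=[0,-0.015,-0.015,-0.015,-0.015,-0.015,-0.015,-0.015],
)

```text
clock: 7.22
position: [0.5745, -0.2747, 0.1483]
eef_rot: [2.283, 2.147, -0.01]
wrist_force: [-0.4, -0.9, -0.4]
width: 0.0501
```

```bash
python3 -c "
from meas import *
p,d,ci=snap('wrist','wrist3')
M=masks(p);P=cloud(d,ci); f=(P[...,2]>.048)&(P[...,2]<.066)&M['blue']
n,l,st,ce=cv2.connectedComponentsWithStats(f.astype(np.uint8))
for i in range(1,n):
    if st[i,4]>150: print(st[i],rect(P[l==i][:,:2]),P[l==i].mean(0).round(4))
go(.578,-.266,.15,87.1)"
```

```text
[191 193  22  45 834] (array([ 0.5736, -0.3417]), array([35.2, 14.3]), -3.7) [ 0.5726 -0.3405  0.0582]
[282 193  17  45 711] (array([ 0.5776, -0.2687]), array([35.7, 13.2]), -3.5) [ 0.5764 -0.2685  0.059 ]
pos [ 0.5751 -0.2704  0.1481] toolx deg 86.7 tilt [ 0.    -0.006 -1.   ] width 0.05 t 7.27 q7 2.13
delta [ 0.0045  0.0026 -0.0019] yaw -0.0076 rows 0.1
```

View pics/wrist3.png

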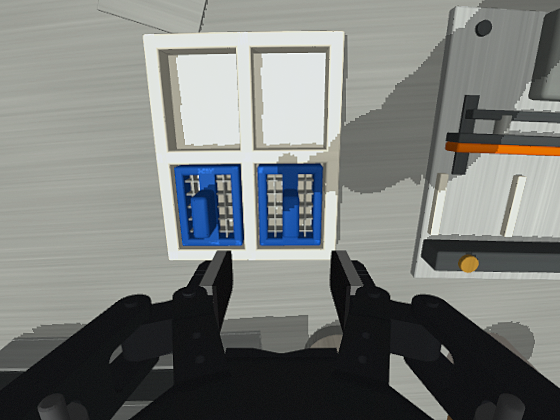

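>>> drive_tool(
  jaw=[0.05,0.05,0.05,0.05,0.05,0.05,0.05],
  delta_pos=[
    [0.003,0.002,0],
    [0.003,0.002,0.03],
    [0.003,0.002,0.06],
    [0.003,0.002,0.09],
    [0.003,0.002,0.107],
    [0.003,0.002,0.113],
    [0.003,0.002,0.113],
  ],
  yaw=[-0.007,-0.007,-0.007,-0.007,-0.007,-0.007,-0.007],
)

```text
clock: 7.85
position: [0.5759, -0.2645, 0.0323]
eef_rot: [-2.273, -2.167, 0.008]
wrist_force: [0.7, 0.1, 0.0]
width: 0.0499
```

```bash
python3 -c "
from meas import *
go(.5775,-.2675,.034,87.1)"
```

```text
pos [ 0.5759 -0.2645  0.0323] toolx deg 87.2 tilt [-0.005 -0.003 -1.   ] width 0.0499 t 7.85 q7 2.19
delta [-0.0029  0.0018 -0.0017] yaw 0.0026 rows 0.1
```

>>> drive_tool(
  jaw=[0.05,0.05,0.0,0.0,0.0,0.0,0.0,0.0],
  delta_pos=[
    [-0.003,0.002,-0.002],
    [-0.003,0.002,-0.002],
    [-0.003,0.002,-0.002],
    [-0.003,0.002,-0.002],
    [-0.003,0.002,-0.002],
    [-0.003,0.002,-0.002],
    [-0.003,0.002,-0.002],
    [-0.003,0.002,-0.002],
  ],
  yaw=[0,0,0,0,0,0,0,0],
)

```text
clock: 8.52
position: [0.5786, -0.2683, 0.0356]
eef_rot: [2.274, 2.167, -0.007]
wrist_force: [-0.8, -0.2, 5.8]
width: 0.0134
```

>>> drive_tool(
  jaw=[0.0,0.0,0.0,0.0,0.0,0.0,0.0],
  delta_pos=[
    [0,0,-0.01],
    [0,0,-0.03],
    [0,0,-0.06],
    [0,0,-0.09],
    [0,0,-0.115],
    [0,0,-0.12],
    [0,0,-0.12],
  ],
  yaw=[0,0,0,0,0,0,0],
)

```text
clock: 9.1
position: [0.5801, -0.2685, 0.1579]
eef_rot: [2.272, 2.164, -0.003]
wrist_force: [-0.3, 0.1, -1.9]
width: 0.0129
```

```bash
python3 -c "
from meas import *
print(env.read_state()['wrist_force'])
go(.5948,.0594,.15,85.2)"
```

```text
[-0.25949018  0.14495434 -1.92495172]
pos [ 0.5801 -0.2685  0.1579] toolx deg 87.2 tilt [ 0.001 -0.005 -1.   ] width 0.0129 t 9.1 q7 2.13
delta [ 0.3283 -0.0013  0.0064] yaw 0.0352 rows 7.9
```

>>> drive_tool(
  jaw=[0.0,0.0,0.0,0.0,0.0,0.0,0.0,0.0],
  delta_pos=[
    [0.02,0,0],
    [0.06,0,0],
    [0.1,0,0],
    [0.14,0,0],
    [0.18,0,0],
    [0.22,0,0],
    [0.25,0,0],
    [0.26,0,0],
  ],
  yaw=[0.0,0.01,0.02,0.035,0.035,0.035,0.035,0.035],
)

```text
clock: 9.77
position: [0.5908, 0.0003, 0.1535]
eef_rot: [-2.299, -2.137, 0.005]
wrist_force: [-0.7, 1.5, -2.0]
width: 0.0132
```

```bash
python3 -c "
from meas import *
go(.5948,.0594,.15,85.2)"
```

```text
pos [5.908e-01 3.000e-04 1.535e-01] toolx deg 85.8 tilt [-0.004 -0.    -1.   ] width 0.0132 t 9.77 q7 1.62
delta [ 0.0592 -0.0003  0.0035] yaw 0.0105 rows 1.4
```

>>> drive_tool(
  jaw=[0.0,0.0,0.0,0.0,0.0,0.0],
  delta_pos=[
    [0.03,0,0],
    [0.055,0,0],
    [0.059,0,0.003],
    [0.059,0,0.003],
    [0.059,0,0.003],
    [0.059,0,0.003],
  ],
  yaw=[0.01,0.01,0.01,0.01,0.01,0.01],
)

```text
clock: 10.27
position: [0.5941, 0.0564, 0.1494]
eef_rot: [-2.313, -2.122, 0.01]
wrist_force: [-0.3, -0.8, -1.7]
width: 0.0131
```

```bash
python3 -c "
from meas import *
p,d,ci=snap('wrist','wrist4')
go(.5948,.0594,.0425,85.2)"
```

```text
pos [0.5945 0.0562 0.1499] toolx deg 85.0 tilt [-0.006 -0.002 -1.   ] width 0.0128 t 10.32 q7 1.52
delta [0.0035 0.0006 0.1073] yaw -0.0032 rows 2.6
```

View pics/wrist4.png

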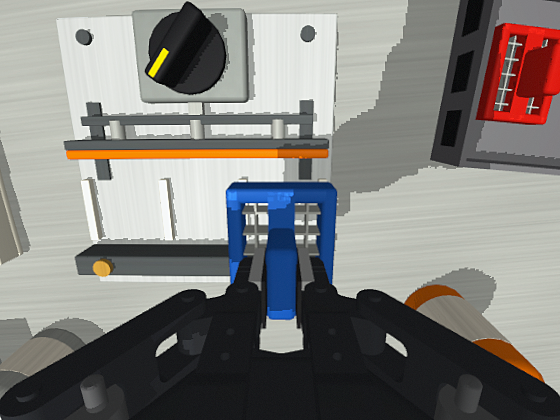

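>>> drive_tool(
  jaw=[0.0,0.0,0.0,0.0,0.0,0.0,0.0],
  delta_pos=[
    [0.003,0.001,0.0],
    [0.003,0.001,0.03],
    [0.003,0.001,0.06],
    [0.003,0.001,0.085],
    [0.003,0.001,0.093],
    [0.003,0.001,0.093],
    [0.003,0.001,0.093],
  ],
  yaw=[-0.003,-0.003,-0.003,-0.003,-0.003,-0.003,-0.003],
)

```text
clock: 10.9
position: [0.5957, 0.0581, 0.0573]
eef_rot: [-2.313, -2.124, 0.009]
wrist_force: [0.6, -0.3, -1.4]
width: 0.0132
```

```bash
python3 -c "
from meas import *
go(.5948,.0594,.0425,85.2)"
```

```text
pos [0.5957 0.0581 0.0573] toolx deg 85.1 tilt [-0.005 -0.003 -1.   ] width 0.0132 t 10.9 q7 1.57
delta [ 0.0013 -0.001   0.0148] yaw -0.0013 rows 0.4
```

>>> drive_tool(
  jaw=[0.0,0.0,0.0,0.0,0.0],
  delta_pos=[
    [0.001,-0.001,0.005],
    [0.001,-0.001,0.01],
    [0.001,-0.001,0.014],
    [0.001,-0.001,0.015],
    [0.001,-0.001,0.015],
  ],
  yaw=[0,0,0,0,0],
)

```text
clock: 11.32
position: [0.5945, 0.0592, 0.0423]
eef_rot: [-2.312, -2.124, 0.009]
wrist_force: [-0.8, 0.4, -1.7]
width: 0.013
```

>>> drive_tool(
  jaw=[0.03,0.04,0.045,0.045,0.045,0.045,0.045,0.045],
  delta_pos=[
    [0,0,0],
    [0,0,0],
    [0,0,0],
    [0,0,-0.03],
    [0,0,-0.06],
    [0,0,-0.09],
    [0,0,-0.11],
    [0,0,-0.11],
  ],
  yaw=[0,0,0,0,0,0,0,0],
)

```text
clock: 11.98
position: [0.5997, 0.0596, 0.1583]
eef_rot: [2.312, 2.122, 0.007]
wrist_force: [1.0, -0.7, 0.6]
width: 0.0454
```

```bash
python3 -c "
from meas import *
p,d,ci=snap('wrist','wrist5')
M=masks(p);P=cloud(d,ci); f=(P[...,2]>.055)&(P[...,2]<.075)&M['blue']; f=biggest(f); print(rect(P[f][:,:2]),P[f].mean(0).round(4))
go(.574,-.3395,.15,87.1)"
```

```text
(array([0.5938, 0.0588]), array([35.6, 12.9]), -5.4) [0.5925 0.0587 0.0651]
pos [0.598  0.0596 0.1558] toolx deg 85.1 tilt [ 0.002 -0.001 -1.   ] width 0.045 t 12.03 q7 1.51
delta [-0.3997  0.0101  0.0061] yaw -0.0346 rows 9.6
```

View pics/wrist5.png

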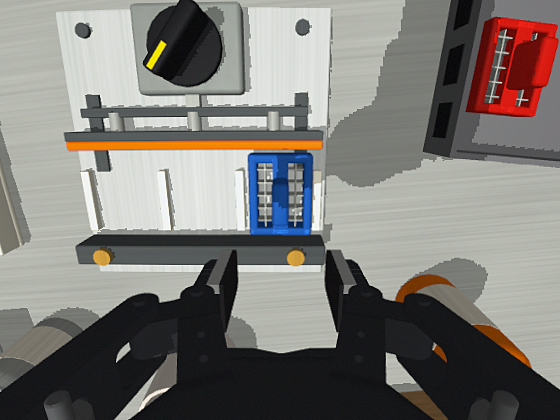

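>>> drive_tool(
  jaw=[0.05,0.05,0.05,0.05,0.05,0.05,0.05,0.05],
  delta_pos=[
    [-0.04,0.001,0],
    [-0.08,0.002,0],
    [-0.12,0.003,0],
    [-0.16,0.004,0],
    [-0.2,0.005,0],
    [-0.24,0.006,0],
    [-0.28,0.007,0],
    [-0.29,0.007,0],
  ],
  yaw=[0,-0.01,-0.02,-0.035,-0.035,-0.035,-0.035,-0.035],
)

```text
clock: 12.7
position: [0.5766, -0.2399, 0.1556]
eef_rot: [2.285, 2.149, -0.008]
wrist_force: [-1.2, -1.3, 0.4]
width: 0.0503
```

```bash
python3 -c "
from meas import *
go(.574,-.3405,.15,87.1)"
```

```text
pos [ 0.5766 -0.2399  0.1556] toolx deg 86.5 tilt [-0.    -0.007 -1.   ] width 0.0503 t 12.7 q7 2.07
delta [-0.1005  0.0036  0.0063] yaw -0.0106 rows 2.4
```

>>> drive_tool(
  jaw=[0.05,0.05,0.05,0.05,0.05,0.05],
  delta_pos=[
    [-0.04,0.002,0],
    [-0.08,0.003,0.003],
    [-0.1,0.004,0.006],
    [-0.1,0.004,0.006],
    [-0.1,0.004,0.006],
    [-0.1,0.004,0.006],
  ],
  yaw=[-0.01,-0.01,-0.01,-0.01,-0.01,-0.01],
)

```text
clock: 13.2
position: [0.5741, -0.3386, 0.1488]
eef_rot: [2.276, 2.163, -0.007]
wrist_force: [0.7, 0.8, 0.5]
width: 0.0501
```

```bash
python3 -c "
from meas import *
p,d,ci=snap('wrist','wrist6')
M=masks(p);P=cloud(d,ci); f=(P[...,2]>.048)&(P[...,2]<.066)&M['blue']&(P[...,0]<.65)&(P[...,1]<-.2); f=biggest(f); print(rect(P[f][:,:2]),P[f].mean(0).round(4))
go(.574,-.3405,.034,87.1)"
```

```text
(array([ 0.5742, -0.3428]), array([36.6, 13.2]), -2.8) [ 0.5726 -0.3423  0.059 ]
pos [ 0.5748 -0.3375  0.149 ] toolx deg 87.2 tilt [-0.001 -0.004 -1.   ] width 0.0497 t 13.25 q7 2.25
delta [-0.0026 -0.0006  0.1151] yaw 0.0017 rows 2.8
```

>>> drive_tool(
  jaw=[0.05,0.05,0.05,0.05,0.05,0.05,0.05],
  delta_pos=[
    [-0.003,-0.001,0],
    [-0.003,-0.001,0.03],
    [-0.003,-0.001,0.06],
    [-0.003,-0.001,0.09],
    [-0.003,-0.001,0.106],
    [-0.003,-0.001,0.112],
    [-0.003,-0.001,0.112],
  ],
  yaw=[0,0,0,0,0,0,0],
)

```text
clock: 13.83
position: [0.5728, -0.339, 0.0353]
eef_rot: [-2.272, -2.167, 0.008]
wrist_force: [-0.8, 0.4, -0.8]
width: 0.0499
```

```bash
python3 -c "
from meas import *
go(.574,-.341,.0345,87.1)"
```

```text
pos [ 0.5728 -0.339   0.0353] toolx deg 87.3 tilt [-0.004 -0.002 -1.   ] width 0.0499 t 13.83 q7 2.31
delta [-0.0019  0.0013  0.0008] yaw 0.0033 rows 0.1
```

>>> drive_tool(
  jaw=[0.05,0.05,0.0,0.0,0.0,0.0,0.0,0.0],
  delta_pos=[
    [-0.002,0.001,0],
    [-0.002,0.001,0],
    [-0.002,0.001,0],
    [-0.002,0.001,0],
    [-0.002,0.001,0],
    [-0.002,0.001,0],
    [-0.002,0.001,0],
    [-0.002,0.001,0],
  ],
  yaw=[0,0,0,0,0,0,0,0],
)

```text
clock: 14.5
position: [0.5745, -0.3418, 0.0366]
eef_rot: [2.273, 2.168, -0.006]
wrist_force: [-1.1, 0.3, 5.8]
width: 0.0126
```

>>> drive_tool(
  jaw=[0.0,0.0,0.0,0.0,0.0,0.0,0.0],
  delta_pos=[
    [0,0,-0.01],
    [0,0,-0.03],
    [0,0,-0.06],
    [0,0,-0.09],
    [0,0,-0.115],
    [0,0,-0.12],
    [0,0,-0.12],
  ],
  yaw=[0,0,0,0,0,0,0],
)

```text
clock: 15.08
position: [0.5758, -0.3421, 0.1586]
eef_rot: [2.271, 2.165, -0.004]
wrist_force: [0.2, -0.2, -1.8]
width: 0.0131
```

```bash
python3 -c "
from meas import *
go(.5824,-.0880,.15,85.2)"
```

```text
pos [ 0.5758 -0.3421  0.1586] toolx deg 87.3 tilt [ 0.001 -0.005 -1.   ] width 0.0131 t 15.08 q7 2.25
delta [ 0.2541 -0.0055  0.0074] yaw 0.0362 rows 6.1
```

>>> drive_tool(
  jaw=[0.0,0.0,0.0,0.0,0.0,0.0,0.0,0.0],
  delta_pos=[
    [0.02,0,0],
    [0.06,-0.001,0],
    [0.1,-0.002,0],
    [0.14,-0.003,0],
    [0.18,-0.004,0],
    [0.22,-0.005,0.003],
    [0.245,-0.006,0.006],
    [0.254,-0.006,0.007],
  ],
  yaw=[0.0,0.01,0.02,0.036,0.036,0.036,0.036,0.036],
)

```text
clock: 15.75
position: [0.5796, -0.0794, 0.1463]
eef_rot: [-2.299, -2.135, 0.007]
wrist_force: [-0.1, 0.9, -2.8]
width: 0.0129
```

>>> drive_tool(
  jaw=[0.0,0.0],
  delta_pos=[
    [0,0,0],
    [0,0,0],
  ],
  yaw=[0,0],
)

```text
clock: 15.92
position: [0.5774, -0.0773, 0.1436]
eef_rot: [-2.292, -2.135, 0.013]
wrist_force: [-0.9, -0.9, -2.7]
width: 0.0125
```

```bash
python3 -c "
from meas import *
go(.5824,-.0880,.057,85.2)"
```

```text
pos [ 0.5774 -0.0773  0.1436] toolx deg 85.9 tilt [-0.012  0.001 -1.   ] width 0.0125 t 15.92 q7 1.78
delta [-0.0102  0.0068  0.0865] yaw 0.0129 rows 2.1
```

>>> drive_tool(
  jaw=[0.0,0.0,0.0,0.0,0.0,0.0],
  delta_pos=[
    [-0.01,0.006,0],
    [-0.01,0.006,0.01],
    [-0.01,0.006,0.04],
    [-0.01,0.006,0.07],
    [-0.01,0.006,0.08],
    [-0.01,0.006,0.08],
  ],
  yaw=[0.013,0.013,0.013,0.013,0.013,0.013],
)

```text
clock: 16.42
position: [0.5788, -0.09, 0.0601]
eef_rot: [-2.308, -2.114, 0.022]
wrist_force: [-0.1, 0.1, -1.4]
width: 0.0131
```

```bash
python3 -c "
from meas import *
go(.5824,-.0880,.0435,85.2)"
```

```text
pos [ 0.5788 -0.09    0.0601] toolx deg 85.0 tilt [-0.018 -0.001 -1.   ] width 0.0131 t 16.42 q7 1.85
delta [0.0024 0.0037 0.0165] yaw -0.0035 rows 0.4
```

>>> drive_tool(
  jaw=[0.0,0.0,0.0,0.0,0.0,0.0],
  delta_pos=[
    [0.002,0.003,0.0],
    [0.002,0.003,0.005],
    [0.002,0.003,0.01],
    [0.002,0.003,0.014],
    [0.002,0.003,0.016],
    [0.002,0.003,0.016],
  ],
  yaw=[-0.003,-0.003,-0.003,-0.003,-0.003,-0.003],
)

```text
clock: 16.92
position: [0.5813, -0.088, 0.0438]
eef_rot: [-2.304, -2.118, 0.022]
wrist_force: [0.6, 0.7, -2.6]
width: 0.0127
```

```bash
python3 -c "
from meas import *
go(.5824,-.0880,.0435,85.2)"
```

```text
pos [ 0.5813 -0.088   0.0438] toolx deg 85.2 tilt [-0.019 -0.001 -1.   ] width 0.0127 t 16.92 q7 1.86
delta [0.0001 0.0011 0.0003] yaw -0.0002 rows 0.0
```

>>> drive_tool(
  jaw=[0.02,0.03,0.04,0.045,0.045,0.045,0.045,0.045],
  delta_pos=[
    [0,0,0],
    [0,0,0],
    [0,0,0],
    [0,0,-0.03],
    [0,0,-0.06],
    [0,0,-0.09],
    [0,0,-0.11],
    [0,0,-0.11],
  ],
  yaw=[0,0,0,0,0,0,0,0],
)

```text
clock: 17.58
position: [0.5879, -0.089, 0.1599]
eef_rot: [-2.31, -2.123, 0.009]
wrist_force: [1.1, -0.4, 0.1]
width: 0.0449
```

```bash
python3 -c "
from meas import *
p,d,ci=snap('wrist','wrist7')
M=masks(p);P=cloud(d,ci)
n,l,st,ce=cv2.connectedComponentsWithStats(((P[...,2]>.055)&(P[...,2]<.075)&M['blue']).astype(np.uint8))
for i in range(1,n):
    if st[i,4]>150: print(st[i],rect(P[l==i][:,:2]),P[l==i].mean(0).round(4))
f=biggest((P[...,2]>.066)&(P[...,2]<.08)&(P[...,0]<.53)&(P[...,0]>.4)); print('knob',f.sum(),rect(P[f][:,:2]),P[f].mean(0).round(4))
y=M['yellow']&(P[...,0]<.53); print('yellow',P[y].mean(0))
go(.465,-.004,.15,85.2)"
```

```text
[273 180  17  45 694] (array([ 0.5805, -0.089 ]), array([35.8, 13.3]), -4.6) [ 0.5795 -0.0885  0.0651]
[443 182  27  44 906] (array([0.5942, 0.0579]), array([35.5, 14.8]), -5.6) [0.5929 0.0563 0.0637]
knob 1733 (array([ 0.4652, -0.0069]), array([55.6, 14.5]), -42.5) [ 0.4654 -0.0074  0.0723]
yellow [ 0.47678444 -0.01726359  0.07339934]
pos [ 0.5862 -0.0885  0.1574] toolx deg 85.2 tilt [-0.011 -0.001 -1.   ] width 0.0448 t 17.63 q7 1.78
delta [ 0.0741 -0.1278  0.0088] yaw -0.0005 rows 3.5
```

View pics/wrist7.png

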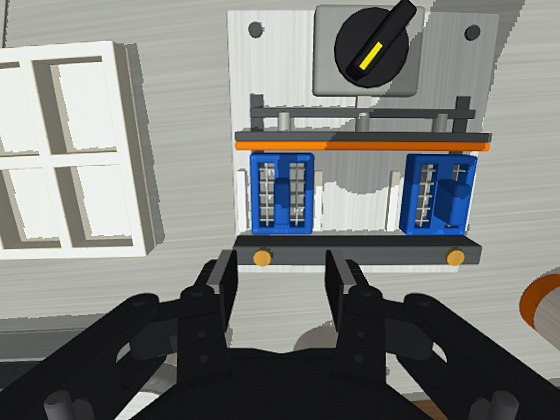

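>>> drive_tool(
  jaw=[0.045,0.045,0.045,0.045,0.045,0.045,0.045,0.045],
  delta_pos=[
    [0.02,-0.03,0],
    [0.04,-0.06,0],
    [0.06,-0.1,0],
    [0.074,-0.128,0],
    [0.074,-0.128,0],
    [0.074,-0.128,0],
    [0.074,-0.128,0],
    [0.074,-0.128,0],
  ],
  yaw=[-0.1,-0.2,-0.3,-0.42,-0.54,-0.66,-0.78,-0.9],
)

```text
clock: 18.3
position: [0.4637, -0.0037, 0.1578]
eef_rot: [-1.144, -2.913, 0.008]
wrist_force: [-1.0, 0.4, 0.0]
width: 0.0449
```

>>> drive_tool(
  jaw=[0.045,0.045,0.045,0.045,0.045,0.045,0.045,0.045],
  delta_pos=[
    [0,0,0],
    [0,0,0],
    [0,0,0],
    [0,0,0],
    [0,0,0],
    [0,0,0],
    [0,0,0],
    [0,0,0],
  ],
  yaw=[-0.12,-0.24,-0.36,-0.48,-0.6,-0.72,-0.84,-0.95],
)

```text
clock: 18.97
position: [0.4581, -0.0065, 0.1475]
eef_rot: [-0.219, -3.09, 0.03]
wrist_force: [0.2, 0.1, -0.3]
width: 0.0446
```

```bash
python3 -c "
from meas import *
go(.465,-.0039,.10,46)"
```

```text
pos [ 0.4581 -0.0065  0.1475] toolx deg 171.9 tilt [-0.045 -0.016 -0.999] width 0.0446 t 18.97 q7 2.85
delta [-0.0084  0.0046  0.0471] yaw -0.9446 rows 7.6
```

>>> drive_tool(
  jaw=[0.045,0.045,0.045,0.045,0.045,0.045,0.045,0.045],
  delta_pos=[
    [0,0,0],
    [0,0,0],
    [0,0,0],
    [0,0,0],
    [0,0,0],
    [0,0,0],
    [0,0,0],
    [0,0,0],
  ],
  yaw=[0.12,0.24,0.36,0.48,0.6,0.72,0.84,0.96],
)

```text
clock: 19.63
position: [0.457, -0.0065, 0.1464]
eef_rot: [-1.635, -2.645, 0.06]
wrist_force: [-0.1, 0.4, 0.4]
width: 0.0451
```

```bash
python3 -c "
from meas import *
go(.465,-.0039,.15,46);print(env.read_state()['qpos'].round(4))"
```

```text
pos [ 0.457  -0.0065  0.1464] toolx deg 116.5 tilt [-0.047 -0.016 -0.999] width 0.0451 t 19.63 q7 1.9
delta [-0.0012  0.0081 -0.0041] yaw 1.2313 rows 9.9
[ 0.1111  0.1625 -0.2096  2.0837  0.0556  0.9479  1.9042]
```

>>> drive_tool(
  jaw=[0.045,0.045,0.045,0.045,0.045],
  delta_pos=[
    [0,0,-0.04],
    [0,0,-0.08],
    [0,0,-0.12],
    [0,0,-0.16],
    [0,0,-0.2],
  ],
  yaw=[0.12,0.24,0.36,0.48,0.6],
)

```text
clock: 20.05
position: [0.4654, -0.0033, 0.3468]
eef_rot: [-2.358, -2.044, 0.074]
wrist_force: [1.9, 0.1, -0.6]
width: 0.045
```

>>> drive_tool(
  jaw=[0.045,0.045,0.045,0.045],
  delta_pos=[
    [0,0,0.01],
    [0,0,0.02],
    [0,0,0.02],
    [0,0,0.02],
  ],
  yaw=[0,0,0,0],
)

```text
clock: 20.38
position: [0.4624, -0.0038, 0.3237]
eef_rot: [-2.354, -2.042, 0.082]
wrist_force: [-0.8, 1.1, -0.4]
width: 0.0445
```

```bash
python3 -c "
from meas import *
go(.465,-.0039,.15,46);print(env.read_state()['qpos'].round(4))"
```

```text
pos [ 0.4624 -0.0038  0.3237] toolx deg 81.9 tilt [-0.056 -0.016 -0.998] width 0.0445 t 20.38 q7 1.34
delta [0.0044 0.0118 0.1732] yaw 0.6268 rows 5.0
[ 0.0954 -0.0059 -0.1827  1.8673  0.0103  1.337   1.3391]
```

```bash
python3 -c "
from scipy.spatial.transform import Rotation as R
L=[('start',[2.5315,1.8575,-.003]),('mv-y',[2.313,2.125,-.003]),('',[2.313,2.125,-.002]),('',[2.316,2.122,-.005]),('down,close',[2.311,2.124,.002]),('close',[2.31,2.124,.004]),('lift',[2.306,2.118,.016]),('+y',[2.376,2.054,.01]),('+y stop',[2.388,2.04,.004]),('down',[2.39,2.036,.001]),('lift',[2.39,2.035,.02]),('-y',[2.288,2.144,.002]),('-y stop',[2.283,2.147,-.01]),('down',[-2.273,-2.167,.008]),('close',[2.274,2.167,-.007]),('lift',[2.272,2.164,-.003]),('+y',[-2.299,-2.137,.005]),('stop',[-2.313,-2.122,.01]),('down',[-2.313,-2.124,.009]),('down',[-2.312,-2.124,.009]),('lift',[2.312,2.122,.007]),('-y',[2.285,2.149,-.008]),('stop',[2.276,2.163,-.007]),('down',[-2.272,-2.167,.008]),('close',[2.273,2.168,-.006]),('lift',[2.271,2.165,-.004]),('+y',[-2.299,-2.135,.007]),('stop',[-2.292,-2.135,.013]),('down',[-2.308,-2.114,.022]),('down',[-2.304,-2.118,.022]),('lift',[-2.31,-2.123,.009]),('-x+y,yaw',[-1.144,-2.913,.008]),('yaw',[-.219,-3.09,.03]),('yaw',[-1.635,-2.645,.06]),('up',[-2.358,-2.044,.074]),('stop',[-2.354,-2.042,.082])]
for n,v in L:
  z=R.from_rotvec(v).as_matrix()[:,2]; print(n,z[:2].round(4))
"
```

```text
start [-0.0005 -0.0025]
mv-y [-0.001  -0.0018]
 [-0.0005 -0.0013]
 [-0.002  -0.0025]
down,close [ 0.0028 -0.0012]
close [ 0.0043 -0.0009]
lift [ 0.0146 -0.0008]
+y [0.0054 0.0035]
+y stop [0.0025 0.001 ]
down [ 0.0017 -0.0011]
lift [0.0113 0.0063]
-y [ 0.0051 -0.0035]
-y stop [ 0.0006 -0.0099]
down [-0.0045 -0.0027]
close [-0.0029 -0.0034]
lift [ 0.0013 -0.0042]
+y [-0.0042 -0.0001]
stop [-0.0065 -0.0024]
down [-0.0051 -0.0029]
down [-0.0056 -0.0024]
lift [0.0056 0.0005]
-y [-0.0004 -0.007 ]
stop [-0.002  -0.0043]
down [-0.005  -0.0022]
close [-0.0025 -0.003 ]
lift [ 0.0009 -0.0046]
+y [-0.0061 -0.    ]
stop [-0.0124  0.0011]
down [-0.0183 -0.0009]
down [-0.0184 -0.0007]
lift [-0.0071 -0.0008]
-x+y,yaw [-0.013  -0.0004]
yaw [-0.0449 -0.0162]
yaw [-0.047  -0.0163]
up [-0.049  -0.0158]
stop [-0.0556 -0.0161]
```

>>> drive_tool(
  jaw=[0.045,0.045,0.045],
  delta_pos=[
    [0,0,0.04],
    [0,0,0.08],
    [0,0,0.12],
  ],
  yaw=[0,0,0],
)

```text
clock: 20.63
position: [0.4548, -0.0059, 0.2015]
eef_rot: [-2.353, -2.042, 0.083]
wrist_force: [0.7, -1.0, -0.0]
width: 0.0449
```

>>> drive_tool(
  jaw=[0.045],
  delta_pos=[
    [0,0,-0.03],
  ],
  yaw=[0],
)

```text
clock: 20.72
position: [0.4331, -0.0073, 0.2088]
eef_rot: [-2.326, -2.02, 0.145]
wrist_force: [-8.2, -1.2, -7.2]
width: 0.0446
```

>>> drive_tool(
  jaw=[0.045],
  delta_pos=[
    [0,0,-0.03],
  ],
  yaw=[0],
)

```text
clock: 20.8
position: [0.4288, -0.0073, 0.2316]
eef_rot: [-2.316, -2.013, 0.166]
wrist_force: [1.2, -0.1, 2.2]
width: 0.0446
```

>>> drive_tool(
  jaw=[0.045],
  delta_pos=[
    [0,0,-0.03],
  ],
  yaw=[0],
)

```text
clock: 20.88
position: [0.4256, -0.0073, 0.2554]
eef_rot: [-2.306, -2.005, 0.186]
wrist_force: [0.6, -1.5, -0.2]
width: 0.0449
```

```bash
cat > tl.py <<'E'
import sys
from scipy.spatial.transform import Rotation as R
for a in sys.argv[1:]:
    print(R.from_rotvec([float(x) for x in a.split(',')]).as_matrix()[:2,2].round(4))
E
python3 -c "
from meas import *
go(.465,-.0039,.15,46);print(env.read_state()['qpos'].round(4))"
```

```text
pos [ 0.4256 -0.0073  0.2554] toolx deg 82.2 tilt [-0.144 -0.019 -0.989] width 0.0449 t 20.88 q7 1.34
delta [0.0128 0.0529 0.0985] yaw 0.6316 rows 5.1
[ 0.0966  0.0329 -0.1849  1.9789  0.0133  1.276   1.3383]
```

>>> drive_tool(
  jaw=[0.045,0.045],
  delta_pos=[
    [0,0,-0.04],
    [0,0,-0.08],
  ],
  yaw=[0,0],
)

```text
clock: 21.05
position: [0.4336, -0.0061, 0.3315]
eef_rot: [-2.299, -2.001, 0.199]
wrist_force: [1.3, -0.4, -0.8]
width: 0.0452
```

>>> drive_tool(
  jaw=[0.045],
  delta_pos=[
    [0,0,0.03],
  ],
  yaw=[0],
)

```text
clock: 21.13
position: [0.4393, -0.0056, 0.3142]
eef_rot: [-2.313, -2.013, 0.168]
wrist_force: [3.3, 1.0, 1.3]
width: 0.0451
```

```bash
python3 -c "
from meas import *
go(.465,-.0039,.2,None);print(env.read_state()['qpos'].round(4),env.read_state()['qvel'].round(3))"
```

```text
pos [ 0.4393 -0.0056  0.3142] toolx deg 82.2 tilt [-0.128 -0.018 -0.992] width 0.0451 t 21.13 q7 1.34
delta [0.0093 0.0393 0.1099] yaw 0.0 rows 2.8
[ 0.0969  0.0025 -0.183   1.883   0.0078  1.386   1.3445] [ 0.007  0.202 -0.019  0.884  0.021 -0.851 -0.017]
```

>>> drive_tool(
  jaw=[0.045],
  delta_pos=[
    [0,0,0.04],
  ],
  yaw=[0],
)

```text
clock: 21.22
position: [0.4367, -0.0062, 0.2764]
eef_rot: [-2.316, -2.017, 0.159]
wrist_force: [0.3, 1.0, -1.1]
width: 0.0453
```

>>> drive_tool(
  jaw=[0.045],
  delta_pos=[
    [0,0,0.03],
  ],
  yaw=[0],
)

```text
clock: 21.3
position: [0.4336, -0.0067, 0.2457]
eef_rot: [-2.317, -2.018, 0.157]
wrist_force: [0.7, 0.0, -1.1]
width: 0.0449
```

>>> drive_tool(
  jaw=[0.045,0.045,0.045,0.045],
  delta_pos=[
    [0,0,0.02],
    [0,0,0.03],
    [0,0,0.03],
    [0,0,0.03],
  ],
  yaw=[0,0,0,0],
)

```text
clock: 21.63
position: [0.4295, -0.0072, 0.2153]
eef_rot: [-2.315, -2.017, 0.159]
wrist_force: [0.9, -0.2, 1.1]
width: 0.045
```

```bash
python3 -c "
from meas import *
go(.465,-.0039,.2,None);print(env.read_state()['qpos'].round(4),env.read_state()['qvel'].round(3))"
```

```text
pos [ 0.4295 -0.0072  0.2153] toolx deg 82.3 tilt [-0.121 -0.018 -0.992] width 0.045 t 21.63 q7 1.33
delta [0.0086 0.0363 0.0108] yaw 0.0 rows 0.9
[ 0.0957  0.0671 -0.1865  2.0303  0.0207  1.1684  1.3331] [-0.001 -0.021  0.001 -0.045  0.     0.    -0.002]
```

>>> drive_tool(
  jaw=[0.045,0.045,0.045],
  delta_pos=[
    [0,0,-0.04],
    [0,0,-0.08],
    [0,0,-0.12],
  ],
  yaw=[0,0,0],
)

```text
clock: 21.88
position: [0.4443, -0.005, 0.337]
eef_rot: [-2.315, -2.018, 0.158]
wrist_force: [1.7, -0.2, -0.3]
width: 0.0446
```

>>> drive_tool(
  jaw=[0.045],
  delta_pos=[
    [0,0,0.04],
  ],
  yaw=[0],
)

```text
clock: 21.97
position: [0.4535, -0.0043, 0.3157]
eef_rot: [-2.335, -2.035, 0.113]
wrist_force: [4.4, 0.0, 1.8]
width: 0.0451
```

>>> drive_tool(
  jaw=[0.045,0.045,0.045,0.045,0.045],
  delta_pos=[
    [0,0,0.04],
    [0,0,0.07],
    [0,0,0.085],
    [0,0,0.09],
    [0,0,0.09],
  ],
  yaw=[0,0,0,0,0],
)

```text
clock: 22.38
position: [0.446, -0.0058, 0.226]
eef_rot: [-2.334, -2.035, 0.114]
wrist_force: [-0.2, 0.4, 0.3]
width: 0.0453
```

```bash
python3 -c "
from meas import *
go(.465,-.0039,.2,None);print(env.read_state()['qpos'].round(4),env.read_state()['qvel'].round(3))"
```

```text
pos [ 0.446  -0.0058  0.226 ] toolx deg 82.2 tilt [-0.083 -0.016 -0.996] width 0.0453 t 22.38 q7 1.33
delta [0.0051 0.0206 0.0243] yaw 0.0 rows 0.8
[ 0.0951  0.062  -0.1868  2.0085  0.0217  1.1568  1.3327] [ 0.    -0.019 -0.002 -0.042 -0.002  0.011  0.001]
```

>>> drive_tool(
  jaw=[0.045,0.045,0.045],
  delta_pos=[
    [0,0,-0.04],
    [0,0,-0.08],
    [0,0,-0.12],
  ],
  yaw=[0,0,0],
)

```text
clock: 22.63
position: [0.4565, -0.0037, 0.349]
eef_rot: [-2.335, -2.036, 0.111]
wrist_force: [1.4, -0.5, 0.5]
width: 0.0449
```

>>> drive_tool(
  jaw=[0.045],
  delta_pos=[
    [0,0,0.04],
  ],
  yaw=[0],
)

```text
clock: 22.72
position: [0.4667, -0.003, 0.3286]
eef_rot: [-2.354, -2.053, 0.065]
wrist_force: [2.9, -0.2, 2.5]
width: 0.0449
```

>>> drive_tool(
  jaw=[0.045,0.045,0.045,0.045,0.045],
  delta_pos=[
    [0,0,0.04],
    [0,0,0.07],
    [0,0,0.085],
    [0,0,0.09],
    [0,0,0.09],
  ],
  yaw=[0,0,0,0,0],
)

```text
clock: 23.13
position: [0.4632, -0.0042, 0.2392]
eef_rot: [-2.354, -2.053, 0.064]
wrist_force: [0.4, 0.5, 0.1]
width: 0.0451
```

>>> drive_tool(
  jaw=[0.045,0.045,0.045],
  delta_pos=[
    [0,0,-0.04],
    [0,0,-0.08],
    [0,0,-0.12],
  ],
  yaw=[0,0,0],
)

```text
clock: 23.38
position: [0.4688, -0.0023, 0.3629]
eef_rot: [-2.355, -2.055, 0.061]
wrist_force: [1.4, 0.8, 1.0]
width: 0.0452
```

>>> drive_tool(
  jaw=[0.045],
  delta_pos=[
    [0,0,0.04],
  ],
  yaw=[0],
)

```text
clock: 23.47
position: [0.4799, -0.0015, 0.3433]
eef_rot: [2.36, 2.059, -0.014]
wrist_force: [3.4, -0.2, 1.8]
width: 0.0448
```

>>> drive_tool(
  jaw=[0.045,0.045,0.045,0.045,0.045],
  delta_pos=[
    [0,0,0.04],
    [0,0,0.07],
    [0,0,0.085],
    [0,0,0.09],
    [0,0,0.09],
  ],
  yaw=[0,0,0,0,0],
)

```text
clock: 23.88
position: [0.4803, -0.0026, 0.2541]
eef_rot: [2.36, 2.059, -0.013]
wrist_force: [-0.1, -0.8, -0.4]
width: 0.0452
```

```bash
python3 -c "
from meas import *
go(.465,-.0039,.2,46);print(env.read_state()['qpos'].round(4),env.read_state()['qvel'].round(3))"
```

```text
pos [ 0.4803 -0.0026  0.2541] toolx deg 82.2 tilt [ 0.    -0.013 -1.   ] width 0.0452 t 23.88 q7 1.33
delta [-0.0027 -0.0151  0.0541] yaw 0.6318 rows 5.1
[ 0.0939  0.0474 -0.1875  1.9593  0.0235  1.1368  1.3315] [ 0.    -0.017 -0.001 -0.038 -0.001  0.007  0.   ]
```

>>> drive_tool(
  jaw=[0.045,0.045,0.045,0.045,0.045,0.045,0.045,0.045],
  delta_pos=[
    [0,-0.005,0.02],
    [-0.001,-0.01,0.04],
    [-0.002,-0.014,0.06],
    [-0.003,-0.015,0.08],
    [-0.003,-0.015,0.095],
    [-0.003,-0.015,0.104],
    [-0.003,-0.015,0.104],
    [-0.003,-0.015,0.104],
  ],
  yaw=[0.1,0.2,0.3,0.4,0.5,0.6,0.632,0.632],
)

```text
clock: 24.55
position: [0.4673, -0.0047, 0.1521]
eef_rot: [2.88, 1.222, -0.002]
wrist_force: [-0.8, -0.1, -0.0]
width: 0.0454
```

```bash
python3 -c "
from meas import *
p,P=crate('top2')
go(.465,-.0039,.045,46)"
```

```text
crate 876 (array([0.5075, 0.3005]), array([172.2, 151.5]), 80.9)
pos [ 0.4676 -0.0046  0.1524] toolx deg 46.0 tilt [ 0.005 -0.012 -1.   ] width 0.0449 t 24.6 q7 0.68
delta [-0.0007 -0.0037  0.1074] yaw 0.0007 rows 2.6
```

View pics/top2.png

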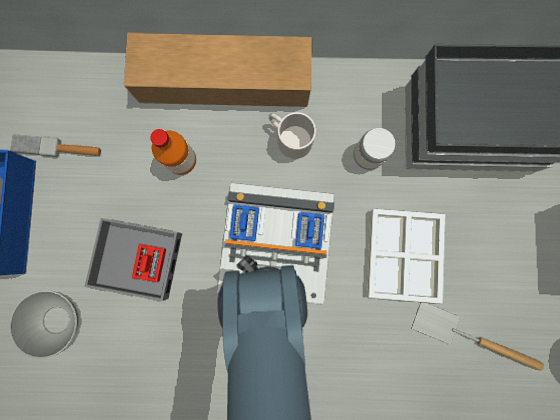

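```bash
python3 -c "
from meas import *
p,d,ci=load('top2');P=cloud(d,ci);M=masks(p)
m=M['red']&(P[...,0]<.6)&(P[...,1]>.18)&(P[...,1]<.4); m=biggest(m); c=np.argwhere(m)[:,::-1]
print(m.sum(),'frame z=.027',rect(plane(ci,c,.027)[:,:2]))
f=m&(P[...,2]>.045); print('fin',f.sum(),rect(P[f][:,:2]),P[f].mean(0).round(4)); g=m&(P[...,2]<.045); print('frame z',np.nanpercentile(P[g][:,2],[5,50,95]).round(3))
cv2.imwrite('pics/crop2.png',cv2.resize(p[205:310,80:200],None,fx=5,fy=5,interpolation=cv2.INTER_CUBIC)[:,:,::-1])
"
```

```text
726 frame z=.027 (array([0.4991, 0.2685]), array([75.5, 61.6]), -8.6)
fin 130 (array([0.5003, 0.2709]), array([32.9, 15.1]), -4.0) [0.5    0.2694 0.0572]
frame z [0.014 0.026 0.031]
```

View pics/crop2.png

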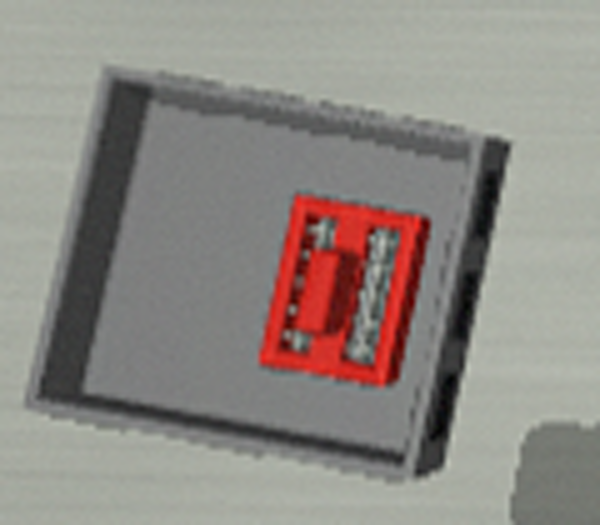

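>>> drive_tool(
  jaw=[0.045,0.045,0.045,0.045,0.045,0.045,0.045,0.045],
  delta_pos=[
    [-0.001,-0.003,0.01],
    [-0.001,-0.003,0.03],
    [-0.001,-0.003,0.05],
    [-0.001,-0.003,0.07],
    [-0.001,-0.003,0.09],
    [-0.001,-0.003,0.1],
    [-0.001,-0.003,0.104],
    [-0.001,-0.003,0.104],
  ],
  yaw=[0,0,0,0,0,0,0,0],
)

```text
clock: 25.27
position: [0.4651, -0.0045, 0.048]
eef_rot: [2.879, 1.224, -0.002]
wrist_force: [-0.1, 0.1, 0.1]
width: 0.0449
```

```bash
python3 -c "
from meas import *
go(.465,-.0039,.046,46);print(env.read_state()['ft_torque'])"
```

```text
pos [ 0.4651 -0.0045  0.048 ] toolx deg 46.1 tilt [ 0.004 -0.012 -1.   ] width 0.0449 t 25.27 q7 0.64
delta [ 0.0004 -0.0005  0.002 ] yaw 0.0011 rows 0.1
[-0.03283636  0.0122335   0.01727229]
```

>>> drive_tool(
  jaw=[0.02,0.0,0.0,0.0,0.0,0.0,0.0,0.0],
  delta_pos=[
    [0,0,0.002],
    [0,0,0.002],
    [0,0,0.002],
    [0,0,0.002],
    [0,0,0.002],
    [0,0,0.002],
    [0,0,0.002],
    [0,0,0.002],
  ],
  yaw=[0,0,0,0,0,0,0,0],
)

```text
clock: 25.93
position: [0.4644, -0.0058, 0.047]
eef_rot: [2.879, 1.222, -0.005]
wrist_force: [-3.1, -2.4, 5.4]
width: 0.0131
```

```bash
python3 -c "
from meas import *
go(.465,-.0039,.046,46);s=env.read_state();print(s['ft_torque'],s['wrist_force'])"
```

```text
pos [ 0.4644 -0.0058  0.047 ] toolx deg 46.0 tilt [ 0.002 -0.014 -1.   ] width 0.0131 t 25.93 q7 0.64
delta [ 0.0018 -0.0009  0.001 ] yaw 0.0002 rows 0.1
[-0.31494273  0.74553882 -0.02859697] [-3.11286499 -2.40311211  5.4043771 ]
```

>>> drive_tool(
  jaw=[0.0,0.0,0.0,0.0,0.0,0.0,0.0,0.0],
  delta_pos=[
    [0.001,0,0],
    [0.001,0,0],
    [0.001,0,0],
    [0.001,0,0],
    [0.001,0,0],
    [0.001,0,0],
    [0.001,0,0],
    [0.001,0,0],
  ],
  yaw=[0.1,0.2,0.3,0.4,0.5,0.6,0.7,0.7],
)

```text
clock: 26.6
position: [0.4646, -0.0057, 0.0471]
eef_rot: [3.123, 0.158, 0.002]
wrist_force: [0.0, -1.3, -1.6]
width: 0.0126
```

```bash
python3 -c "
from meas import *
go(.465,-.0039,.046,None);s=env.read_state();print(s['ft_torque'],s['wrist_force'])"
```

```text
pos [ 0.4646 -0.0057  0.0471] toolx deg 5.8 tilt [ 0.002 -0.015 -1.   ] width 0.0126 t 26.6 q7 -0.01
delta [ 0.0006 -0.0018  0.0011] yaw 0.0 rows 0.1
[-0.28914262  0.18579734 -0.01898824] [ 0.01544978 -1.29875063 -1.62676798]
```

>>> drive_tool(
  jaw=[0.0,0.0,0.0,0.0,0.0,0.0,0.0,0.0],
  delta_pos=[
    [0,-0.001,0],
    [0,-0.001,0],
    [0,-0.001,0],
    [0,-0.001,0],
    [0,-0.001,0],
    [0,-0.001,0],
    [0,-0.001,0],
    [0,-0.001,0],
  ],
  yaw=[0.1,0.2,0.3,0.4,0.5,0.6,0.7,0.7],
)

```text
clock: 27.27
position: [0.4648, -0.0057, 0.0471]
eef_rot: [2.988, -0.923, 0.011]
wrist_force: [1.9, -3.2, -4.9]
width: 0.0129
```

```bash
python3 -c "
from meas import *
p,d,ci=snap('wrist','wrist8')
s=env.read_state();print(s['ft_torque'],s['wrist_force'])
go(.465,-.0039,.046,None)"
```

```text
[-0.5695238  -0.02624066 -0.06069271] [ 1.11432965 -3.34086476 -4.7631713 ]
pos [ 0.4648 -0.0057  0.0471] toolx deg -34.2 tilt [ 0.002 -0.016 -1.   ] width 0.0126 t 27.32 q7 -0.65
delta [-0.0008 -0.0016  0.0011] yaw 0.0 rows 0.1
```

View pics/wrist8.png

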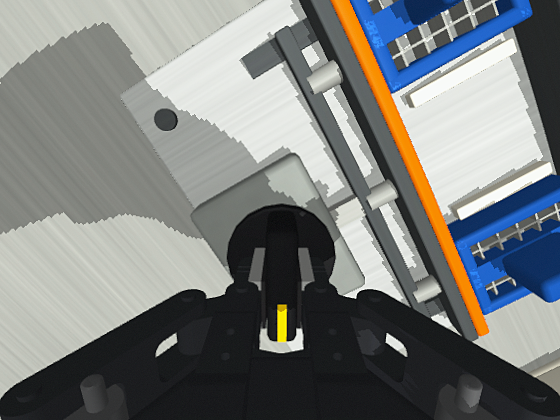

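>>> drive_tool(
  jaw=[0.03,0.045,0.045,0.045,0.045,0.045,0.045,0.045],
  delta_pos=[
    [0,0,0],
    [0,0,0],
    [0,0,0],
    [0,0,-0.015],
    [0,0,-0.03],
    [0,0,-0.045],
    [0,0,-0.05],
    [0,0,-0.05],
  ],
  yaw=[0,0,0,0,0,0,0,0],
)

```text
clock: 27.98
position: [0.4664, -0.0042, 0.0988]
eef_rot: [2.992, -0.917, 0.017]
wrist_force: [-0.0, 0.0, -0.8]
width: 0.0452
```

>>> drive_tool(
  jaw=[0.045,0.045,0.045,0.045,0.045,0.045,0.045,0.045],
  delta_pos=[
    [0,0,0],
    [0,0,0],
    [0,0,0],
    [0,0,0],
    [0,0,0],
    [0,0,0],
    [0,0,0],
    [0,0,0],
  ],
  yaw=[-0.1,-0.2,-0.3,-0.4,-0.5,-0.6,-0.7,-0.7],
)

```text
clock: 28.65
position: [0.4657, -0.004, 0.098]
eef_rot: [3.122, 0.168, 0.007]
wrist_force: [1.0, -0.2, -0.4]
width: 0.0449
```

>>> drive_tool(
  jaw=[0.045,0.045,0.045,0.045,0.045,0.045,0.045,0.045],
  delta_pos=[
    [0,0,0],
    [0,0,0],
    [0,0,0],
    [0,0,0],
    [0,0,0],
    [0,0,0],
    [0,0,0],
    [0,0,0],
  ],
  yaw=[-0.1,-0.2,-0.3,-0.4,-0.5,-0.6,-0.7,-0.7],
)

```text
clock: 29.32
position: [0.4652, -0.0038, 0.0974]
eef_rot: [2.876, 1.228, -0.003]
wrist_force: [-0.3, -0.7, 0.6]
width: 0.0452
```

>>> drive_tool(
  jaw=[0.045,0.045,0.045,0.045,0.045,0.045,0.045,0.045],
  delta_pos=[
    [0,0,0],
    [0,0,0],
    [0,0,0],
    [0,0,0],
    [0,0,0],
    [0,0,0],
    [0,0,0],
    [0,0,0],
  ],
  yaw=[-0.1,-0.2,-0.3,-0.4,-0.5,-0.6,-0.7,-0.7],
)

```text
clock: 29.98
position: [0.4648, -0.0037, 0.0969]
eef_rot: [2.284, 2.139, -0.011]
wrist_force: [-0.2, -0.3, -0.9]
width: 0.045
```

```bash
python3 -c "
from meas import *
p,d,ci=snap('wrist','wrist9'); P=cloud(d,ci)
s=env.read_state();print(s['ft_torque'],s['wrist_force'])
f=biggest((P[...,2]>.066)&(P[...,2]<.08)&(abs(P[...,0]-.465)<.04)&(abs(P[...,1])<.045)); print('knob',f.sum(),rect(P[f][:,:2]),P[f].mean(0).round(4))
go(.465,-.0039,.1,None)"
```

```text
[-0.00033745  0.00682677 -0.02330265] [ 0.18757645 -1.20448433 -0.06355967]
knob 2117 (array([ 0.4646, -0.0066]), array([56. , 14.4]), 55.8) [ 0.4629 -0.0067  0.0721]
pos [ 0.4649 -0.0038  0.097 ] toolx deg 86.1 tilt [ 0.004 -0.014 -1.   ] width 0.0449 t 30.03 q7 1.36
delta [-0.0002  0.0001 -0.003 ] yaw 0.0 rows 0.1
```

View pics/wrist9.png

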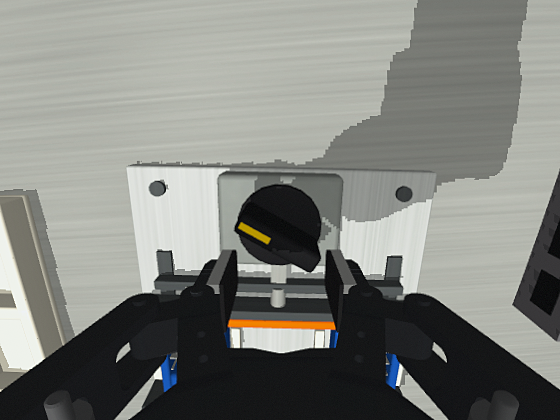

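>>> drive_tool(
  jaw=[0.045,0.045,0.045,0.045,0.045,0.045,0.045,0.045],
  delta_pos=[
    [0,0,0],
    [0,0,0],
    [0,0,0],
    [0,0,0],
    [0,0,0],
    [0,0,0],
    [0,0,0],
    [0,0,0],
  ],
  yaw=[-0.1,-0.2,-0.3,-0.4,-0.5,-0.6,-0.7,-0.7],
)

```text
clock: 30.7
position: [0.4648, -0.0037, 0.0967]
eef_rot: [1.421, 2.792, -0.017]
wrist_force: [0.5, 0.4, 0.1]
width: 0.045
```

>>> drive_tool(
  jaw=[0.045,0.045,0.045,0.045,0.045,0.045],
  delta_pos=[
    [0,0,0],
    [0,0,0],
    [0,0,0],
    [0,0,0],
    [0,0,0],
    [0,0,0],
  ],
  yaw=[-0.1,-0.2,-0.3,-0.34,-0.34,-0.34],
)

```text
clock: 31.2
position: [0.4647, -0.0037, 0.0966]
eef_rot: [0.937, 2.991, -0.019]
wrist_force: [1.2, -0.3, -0.9]
width: 0.0451
```

```bash
python3 -c "
from meas import *
go(.465,-.0039,.046,145.8);s=env.read_state();print(s['ft_torque'],s['wrist_force'])"
```

```text
pos [ 0.4647 -0.0037  0.0966] toolx deg 145.2 tilt [ 0.003 -0.014 -1.   ] width 0.0451 t 31.2 q7 2.35
delta [0.0002 0.0005 0.0506] yaw -0.0099 rows 1.2
[ 0.01478521  0.04897625 -0.04944226] [ 1.20640297 -0.28775469 -0.92573479]
```

>>> drive_tool(
  jaw=[0.045,0.045,0.045,0.045,0.045,0.0,0.0,0.0],
  delta_pos=[
    [0,0,0.015],
    [0,0,0.03],
    [0,0,0.045],
    [0,0,0.05],
    [0,0,0.05],
    [0,0,0.05],
    [0,0,0.05],
    [0,0,0.05],
  ],
  yaw=[-0.01,-0.01,-0.01,-0.01,-0.01,-0.01,-0.01,-0.01],
)

```text
clock: 31.87
position: [0.4658, -0.0044, 0.0477]
eef_rot: [0.922, 2.994, -0.018]
wrist_force: [2.0, -0.0, 1.0]
width: 0.0128
```

>>> drive_tool(
  jaw=[0.0,0.0,0.0,0.0,0.0],
  delta_pos=[
    [0,0,0],
    [0,0,0],
    [0,0,0],
    [0,0,0],
    [0,0,0],
  ],
  yaw=[0,0,0,0,0],
)

```text
clock: 32.28
position: [0.4659, -0.0044, 0.0477]
eef_rot: [0.923, 2.994, -0.018]
wrist_force: [0.7, -0.4, -3.1]
width: 0.0131
```

```bash
python3 -c "
from meas import *
go(.465,-.0039,.046,145.8);s=env.read_state();print(s['ft_torque'],s['wrist_force'])"
```

```text
pos [ 0.4659 -0.0044  0.0477] toolx deg 145.7 tilt [ 0.005 -0.014 -1.   ] width 0.0131 t 32.28 q7 2.32
delta [ 0.001  -0.      0.0017] yaw -0.001 rows 0.0
[ 0.21514995  0.00231321 -0.05339322] [ 0.66830562 -0.41310862 -3.13872099]
```

>>> drive_tool(
  jaw=[0.0,0.0,0.0,0.0,0.0,0.0,0.0],
  delta_pos=[
    [0,0,0],
    [0,0,0],
    [0,0,0],
    [0,0,0],
    [0,0,0],
    [0,0,0],
    [0,0,0],
  ],
  yaw=[0.1,0.2,0.3,0.4,0.5,0.6,0.6],
)

```text
clock: 32.87
position: [0.4666, -0.0053, 0.0478]
eef_rot: [1.767, 2.581, -0.013]
wrist_force: [2.9, -3.1, -5.6]
width: 0.013
```

```bash
cat > k.py <<'E'
from meas import *
p,M,s=tool(); th=np.degrees(np.arctan2(M[1,0],M[0,0]))
if th<-150: th+=360
print('knob',round(1.40+np.radians(145.7-th),3),'Tz',s['ft_torque'].round(3),'F',s['wrist_force'].round(1),'p',p.round(4),'q7',s['qpos'][6].round(3),'jt7',s['joint_torque'][6].round(3),'t',s['clock'],'w',s['width'])
E
python3 k.py
```

```text
knob 2.002 Tz [-0.239 -0.312 -0.025] F [ 2.9 -3.1 -5.6] p [ 0.4666 -0.0053  0.0478] q7 1.764 jt7 -0.485 t 32.8667 w 0.012984945565011985
```

>>> drive_tool(
  jaw=[0.0,0.0],
  delta_pos=[
    [0,0,0],
    [0,0,0],
  ],
  yaw=[0.08,0.16],
)

```text
clock: 33.03
position: [0.4667, -0.0057, 0.0478]
eef_rot: [1.968, 2.43, -0.012]
wrist_force: [1.6, -2.0, -5.0]
width: 0.0125
```

```bash
python3 k.py
```

```text
knob 2.163 Tz [-0.129 -0.072  0.006] F [ 1.6 -2.  -5. ] p [ 0.4667 -0.0057  0.0478] q7 1.616 jt7 0.532 t 33.0333 w 0.012522337114907595
```

>>> drive_tool(
  jaw=[0.0,0.0],
  delta_pos=[
    [0,0,0],
    [0,0,0],
  ],
  yaw=[0.08,0.16],
)

```text
clock: 33.2
position: [0.4667, -0.006, 0.0478]
eef_rot: [2.156, 2.264, -0.011]
wrist_force: [1.5, -1.3, -4.0]
width: 0.0131
```

```bash
python3 k.py
```

```text
knob 2.323 Tz [-0.016 -0.021  0.212] F [ 1.5 -1.3 -4. ] p [ 0.4667 -0.006   0.0478] q7 1.469 jt7 0.38 t 33.2 w 0.013089797614995846
```

>>> drive_tool(
  jaw=[0.0,0.0],
  delta_pos=[
    [0,0,0],
    [0,0,0],
  ],
  yaw=[0.05,0.1],
)

```text
clock: 33.37
position: [0.4667, -0.0062, 0.0478]
eef_rot: [2.265, 2.155, -0.01]
wrist_force: [0.7, -2.0, -4.0]
width: 0.0131
```

```bash
python3 k.py
```

```text
knob 2.422 Tz [0.041 0.032 0.232] F [ 0.7 -2.  -4. ] p [ 0.4667 -0.0062  0.0478] q7 1.378 jt7 0.072 t 33.3667 w 0.013099390563224796
```

>>> drive_tool(
  jaw=[0.0,0.0],
  delta_pos=[
    [0,0,0],
    [0,0,0],
  ],
  yaw=[0.05,0.1],
)

```text
clock: 33.53
position: [0.4666, -0.0064, 0.0478]
eef_rot: [2.367, 2.041, -0.01]
wrist_force: [1.7, -3.1, -3.9]
width: 0.0125
```

```bash
python3 k.py
```

```text
knob 2.52 Tz [0.025 0.012 0.317] F [ 1.7 -3.1 -3.9] p [ 0.4666 -0.0064  0.0478] q7 1.288 jt7 0.063 t 33.5333 w 0.012535302712337971
```

>>> drive_tool(
  jaw=[0.0,0.0,0.0,0.0,0.0,0.0,0.0,0.0],
  delta_pos=[
    [0,0,0],
    [0,0,0],
    [0,0,0],
    [0,0,0],
    [0,0,0],
    [0,0,0],
    [0,0,0],
    [0,0,0],
  ],
  yaw=[0.08,0.16,0.24,0.32,0.4,0.48,0.56,0.64],
)

```text
clock: 34.2
position: [0.4662, -0.0076, 0.0478]
eef_rot: [2.887, 1.192, -0.004]
wrist_force: [1.0, -3.0, -1.8]
width: 0.0127
```

```bash
python3 k.py
```

```text
knob 3.16 Tz [-0.231  0.16   0.312] F [ 1.  -3.  -1.8] p [ 0.4662 -0.0076  0.0478] q7 0.701 jt7 0.27 t 34.2 w 0.012713875345557745
```

>>> drive_tool(
  jaw=[0.0,0.0,0.0,0.0,0.0,0.0,0.0,0.0],
  delta_pos=[
    [0,0,0],
    [0,0,0],
    [0,0,0],
    [0,0,0],
    [0,0,0],
    [0,0,0],
    [0,0,0],
    [0,0,0],
  ],
  yaw=[0.08,0.16,0.24,0.32,0.4,0.48,0.56,0.62],
)

```text
clock: 34.87
position: [0.465, -0.0082, 0.0477]
eef_rot: [3.112, 0.254, 0.001]
wrist_force: [-0.9, -2.6, -0.6]
width: 0.0131
```

```bash
python3 k.py; python3 -c "
from meas import *
snap('wrist','wrist10')"
```

```text
knob 3.78 Tz [-0.014  0.37   0.34 ] F [-0.9 -2.6 -0.6] p [ 0.465  -0.0082  0.0477] q7 0.134 jt7 0.033 t 34.8667 w 0.01305482873580705
```

View pics/wrist10.png

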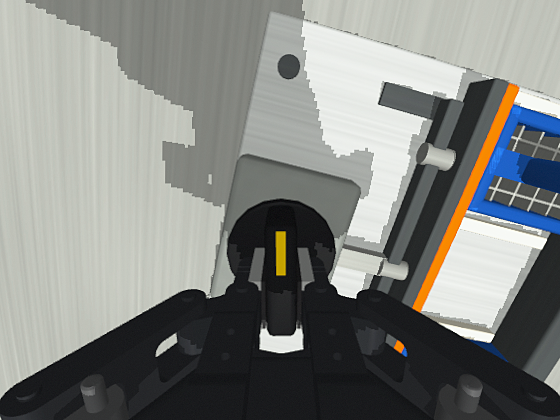

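>>> drive_tool(
  jaw=[0.03,0.045,0.045,0.045,0.045,0.045,0.045,0.045],
  delta_pos=[
    [0,0,0],
    [0,0,0],
    [0,0,0],
    [0,0,0],
    [0,0,-0.02],
    [0,0,-0.05],
    [0,0,-0.08],
    [0,0,-0.08],
  ],
  yaw=[0,0,0,0,0,0,0,0],
)

```text
clock: 35.58
position: [0.4699, -0.0061, 0.1333]
eef_rot: [3.113, 0.253, 0.019]
wrist_force: [0.5, 0.4, 1.4]
width: 0.045
```

```bash
python3 -c "
from meas import *
p,d,ci=snap('wrist','wrist11'); P=cloud(d,ci)
f=biggest((P[...,2]>.066)&(P[...,2]<.08)&(abs(P[...,0]-.465)<.04)&(abs(P[...,1])<.045)); print('knob',f.sum(),rect(P[f][:,:2]),P[f].mean(0).round(4))
go(.40,.12,.25,90)"
```

```text
knob 1465 (array([ 0.4644, -0.0059]), array([55.7, 14.2]), -61.7) [ 0.464  -0.0041  0.0724]
pos [ 0.4684 -0.0062  0.1312] toolx deg 9.3 tilt [ 0.011 -0.017 -1.   ] width 0.0452 t 35.63 q7 0.1
delta [-0.0462 -0.1333 -0.1216] yaw -1.4083 rows 11.3
```

>>> drive_tool(
  jaw=[0.045,0.045,0.045,0.045,0.045,0.045,0.045,0.045],
  delta_pos=[
    [0,-0.02,-0.01],
    [0,-0.05,-0.03],
    [0,-0.08,-0.05],
    [0,-0.11,-0.07],
    [0,-0.14,-0.09],
    [0,-0.17,-0.1],
    [0,-0.18,-0.1],
    [0,-0.18,-0.1],
  ],
  yaw=[0,0,0,0,0,0,0,0],
)

```text
clock: 36.3
position: [0.4372, 0.1768, 0.2276]
eef_rot: [3.113, 0.265, 0.014]
wrist_force: [-0.9, -0.4, -0.0]
width: 0.0449
```

```bash
python3 -c "
from meas import *
p,P=crate('top3')
f=biggest((P[...,2]>.062)&(P[...,2]<.085)&(abs(P[...,0]-.465)<.04)&(abs(P[...,1])<.045)); print('knob',f.sum(),rect(P[f][:,:2]),P[f].mean(0).round(4))
q=P[f][:,:2]-P[f][:,:2].mean(0); w,v=np.linalg.eigh(q.T@q); print('pca',np.degrees(np.arctan2(v[1,1],v[0,1])))
print(env.read_state()['position'])
"; python3 -c "
from meas import *
p,d,ci=load('wrist11'); P=cloud(d,ci)
for z0 in (.066,.069,.071):
  f=biggest((P[...,2]>z0)&(P[...,2]<.08)&(abs(P[...,0]-.465)<.04)&(abs(P[...,1])<.045));q=P[f][:,:2]-P[f][:,:2].mean(0); w,v=np.linalg.eigh(q.T@q); print('pca',f.sum(),np.degrees(np.arctan2(v[1,1],v[0,1])))
"
```

```text
crate 688 (array([0.5075, 0.3007]), array([171.3, 151.6]), 81.0)
knob 178 (array([ 0.4649, -0.0038]), array([55.3, 13.8]), -61.6) [ 0.4651 -0.0037  0.0729]
pca 118.43709561106934
[0.43732664 0.17373697 0.22677534]
pca 1465 118.31430227728318
pca 1418 118.30985120418603
pca 1292 118.20267015588723
```

View pics/top3.png

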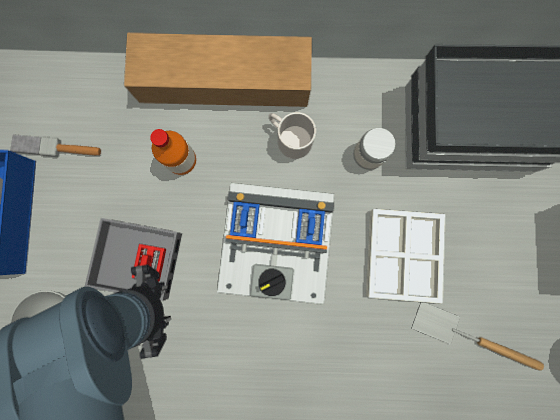

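View pics/wrist11.png

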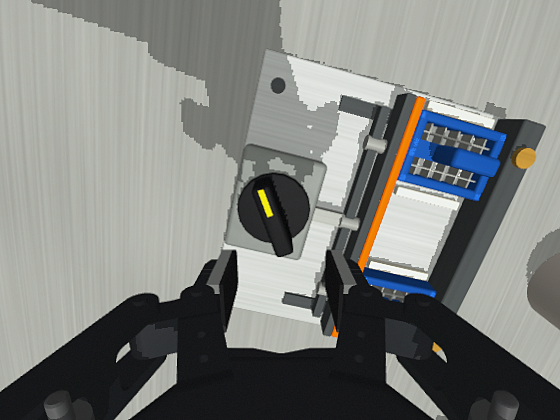

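```bash
python3 -c "
from meas import *
a=np.radians(-4.8); Rb=np.array([[np.cos(a),-np.sin(a)],[np.sin(a),np.cos(a)]]); o=np.array([.5527,-.0113])
for t in ('top0','top2','top3'):
  p,d,ci=load(t); M=masks(p); m=M['orange'].copy(); P=cloud(d,ci); m&=(P[...,0]<.6)&(P[...,0]>.5)&(abs(P[...,1])<.13)
  c=np.argwhere(m)[:,::-1]; b=(plane(ci,c,.036)[:,:2]-o)@Rb; s=abs(b[:,1]-.05)<.03; s2=abs(b[:,1]+.05)<.03
  print(t,'jaw orange bed x',b[s,0].mean().round(4),b[s2,0].mean().round(4),np.percentile(b[:,0],[5,95]).round(4))
  for n,col,z in (('blue','blue',.034),('fence',None,.044)):
    if col:
      g=M['blue']&(abs(P[...,1]+.01)<.14)&(P[...,0]>.5)&(P[...,0]<.66)
      if g.sum()<50: continue
      nn,l,st,ce=cv2.connectedComponentsWithStats(g.astype(np.uint8))
      for i in range(1,nn):
        if st[i,4]>100:
          c=np.argwhere(l==i)[:,::-1]; b=(plane(ci,c,z)[:,:2]-o)@Rb; f=(l==i)&(P[...,2]>.055); bf=(P[f][:,:2]-o)@Rb
          print(' blue bed x range',b[:,0].min().round(4),b[:,0].max().round(4),'y',b[:,1].min().round(4),b[:,1].max().round(4),'fin',bf.mean(0).round(4),P[f][:,2].mean().round(4), rect(P[f][:,:2])[2])
"

```

```text
top0 jaw orange bed x -0.0121 -0.0121 [-0.0147 -0.0094]
top2 jaw orange bed x -0.012 -0.0122 [-0.0147 -0.0094]
 blue bed x range -0.0031 0.0717 y 0.0461 0.1031 fin [0.0345 0.0745] 0.0653 -4.0
 blue bed x range -0.0046 0.0711 y -0.1004 -0.0441 fin [ 0.0339 -0.0715] 0.0655 -5.1
top3 jaw orange bed x -0.001 -0.0011 [-0.0039  0.0018]
 blue bed x range 0.0041 0.0793 y 0.0459 0.1031 fin [0.041  0.0746] 0.0651 -5.1
 blue bed x range 0.004 0.079 y -0.1004 -0.0441 fin [ 0.0416 -0.0716] 0.0655 -3.9
```

```bash
python3 -c "
from meas import *
for t in ('wrist8','wrist10','wrist11'):
  p,d,ci=load(t); P=cloud(d,ci); M=masks(p)
  h=cv2.cvtColor(p,cv2.COLOR_RGB2HSV); m=(h[...,0]>20)&(h[...,0]<36)&(h[...,1]>150)&(h[...,2]>110)&(abs(P[...,0]-.465)<.05)&(abs(P[...,1])<.05)
  m=biggest(m); c=np.argwhere(m)[:,::-1]; b=plane(ci,c,.073)[:,:2]; r=rect(b)
  q=b-b.mean(0); w,v=np.linalg.eigh(q.T@q); print(t,m.sum(),r,'pca',np.degrees(np.arctan2(v[1,1],v[0,1])).round(1),'ctr dir from axis',np.degrees(np.arctan2(*(b.mean(0)-[.465,-.0039])[::-1])).round(1))
"

```

```text
wrist8 372 (array([ 0.4559, -0.0198]), array([20.2,  4.2]), 55.4) pca 55.7 ctr dir from axis -120.0
wrist10 446 (array([0.4624, 0.0092]), array([20.4,  3.9]), -80.6) pca 99.3 ctr dir from axis 101.2
wrist11 190 (array([0.4574, 0.0073]), array([20.7,  4.7]), -61.5) pca 118.5 ctr dir from axis 124.1
```

```bash
python3 -c "
from meas import *
print(env.read_state()['clock'], env.read_state()['wrist_force'].round(1)); order.job_done()"
```

```text
36.35 [-0.8 -0.9 -1.4]
the job is handed in; nothing more can be done
```

I finished the job and handed it in at 36 s of simulated time.

**What I did**
- The one red cassette went from the right bay into the crate.
- The two blue cassettes went from the tray into the left and right bays. The mid bay stays empty, as only two blue ones were there.
- I turned the knob clockwise in two grips, let go and moved the arm clear.

**What the last checks showed**
- **Cassettes:** both blue ones lie flat between the ribs, against the fence. Their fin tops measured about 65 mm, where about 66 mm is expected.
- **Red cassette:** at some point it was knocked about 3 cm inside the crate. The last top image still shows it in the crate, partly hidden by the gripper. My last full measurement, before clamping, had it flat on the floor.
- **Clamping:** resistance rose at a knob angle of about 2.2 rad, which agrees with 11.1 mm of jaw travel. I stopped at 3.78 rad, about 1.56 rad (a quarter turn) past that point. Torque levelled off at about 0.3 N m.
- **Bystanders:** the bottle, mug and tin look unmoved in the top images.

**What disagreed or went wrong**
- After I let go, the knob sprang back about 0.33 rad, against the stated 0.2.
- On the way to the knob, I turned the last joint the wrong way, up to its 2.85 rad limit. The tool tilted, and my first tries at straightening it raised the tilt to about 8 degrees. I brought it under 1 degree before gripping the knob.
- I only saw that joint reading rounded to 2.85, so I can't rule out a tiny overshoot of its range.

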